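# Unstack the repair pile and refit the board's cooler

## Robot

A 6-joint arm with a two-finger parallel gripper is mounted at the origin on the work surface. World frame = base frame: x ahead of the robot, y to its left, z up, the work surface at z = 0. Lengths are in m, angles in degrees, forces in N, time in s.
With the tool pointing down it reaches from about 0.4 to 0.825 m from the base axis. Payload 7 kg.
Tool frame: the origin (TCP) lies at the very end of the fingers, on their centre line; the grasp point (between the pads) lies 19 mm behind it (r.hold_point_z is the distance from the TCP to the grasp point, in m); z points along the fingers, y is the direction in which the jaws open and shut (so a half turn about z gives the same grasp; the last joint's range is limited). The gripper opens to 88 mm and grips with 3 to 60 N. Pads are 19 mm wide; open, the fingers measure 130 mm over their backs; the gripper's body (78 mm by 193 mm) begins 47 mm behind the grasp point.
Start: joints at [89.616, 20.546, 0.682, 0, -70.136, -16.507], TCP at [0.196, 0.646, 0.227] pointing down, gripper open.
Joint ranges: [-176.03, 176.03], [-82.01, 121.73], [-58.28, 71.71], [-173.87, 95.51], [-174.79, -0.11], [-173.66, 173.66]. Speed limits (degrees/s): [136.94, 136.94, 172.46, 180, 180, 180].

## Interface

Orientations are given as [roll, pitch, yaw] about the fixed x, y, z axes, in that order (R = Rz(yaw) Ry(pitch) Rx(roll)).
In Python, from plant import r gives the robot as it stands. The module is installed in compiled form; this text tells all that it offers.
- The arm moves only by the shell command python3 -m inch 'ROWS' [FORCE]. ROWS is text: rows parted by semicolons, each of 7 numbers parted by spaces: the shift along the tool's x, y, z in m, then the turn, a rotation vector about the tool's x, y, z in rad, then the opening, from 0 (shut) to 1 (fully open). In form: tx ty tz ax ay az jaw; .... A call has 1 to 20 rows; each row shifts and turns the commanded pose from where the row before left it, along the tool's axes as they then stand; what a row does not reach is not made up. A row lasts 1/12 s, in which the tool goes at most 41.7 mm and 7.16 degrees, less where a joint would pass 70% of its speed; a pose out of reach is approached as far as the arm can. A call with a gripper value outside its range is refused whole. The fingers move at their own pace and stop on an object; FORCE is the grip in N (left out, the last holds). Time passes only in rows, so rows that do not move let the fingers close. It gives the time, the measured TCP pose, the force and the opening at its end, in the units of the state.
- r.get_state(): the state, without advancing time (a new reading comes with each control period).
- r.capture(name): name is "side" or "top" or "wrist"; returns the picture (384x512x3 uint8, red, green, blue); there is no depth.
- r.camera_params(name): a dict with "vfov" (degrees; the focal length in pixels is half the picture's height over the tangent of half this angle, whatever the lens; pixels are square), "cx", "cy" (the principal point, pixels), "R" (3x3) and "t" (3): a world point X has camera coordinates R X + t. Camera axes: x right, y down, z forward; pixel columns grow to the right and rows downward; lengths in m; the calibration is good to about 2 mm. A picture is of the moment at which its call begins: read the wrist's pose just before it. camera_params takes no time and is no camera call; for the wrist camera it gives the pose at the moment of the call.
- r.close_job(): hands the job in, once; it reports no verdict.
Trained networks look in the newest picture that a camera, given by its name, has taken for a name from the list of things; names that differ only in an ending like _2 or _b are one class to them, and where a whole thing is asked for, a point or a joint stands for the part that bears it (a point fixed in the world has none). Each returns a list of dicts, best first, with "p" (0 to 1); they miss things now and then, are a little off and sometimes report something else, mostly with a low value. They report only what shows in the picture. A call takes as long as a camera call. They do not tell look-alikes from the thing itself.
- r.recognise(target, camera): "xy" ([column, row] in pixels, amid what is visible of it).
The state is a dict: "time_s": time; "joints": joint angles; "qd": joint speeds; "joint_torque": joint torques, N m; "tcp_pos": TCP position; "eef_rot": TCP orientation; "contact_force": force on the tool from outside, world axes, zero at the start; "moment": the same for the moment, N m; "gripper_width": finger opening in m.
Only numpy, scipy, OpenCV 4.12 (cv2) and the standard library are available. Lean on these libraries where they do the work, as an engineer would, in place of code of your own. Each camera call takes 0.05 s, during which the arm holds its last target.

## Task

Take apart the pile on the repair bench: stand the screw pot in the middle of the round steel dish, put the heat sink on the processor at the middle of the circuit board, then the fan on top of the heat sink, both upright, centred and square, and lay the power adapter in the middle of the grey tray, along its length. Set everything down rather than dropping it, do not tip the pot over, and leave the multimeter, the white knob box and the screwdriver where they are.

Things in the scene. Friction and masses are not known exactly. Their poses are not given: they have to be found in the camera images.
- adapter: Loose black power adapter, a plain brick 115 (its x) x 48 (y) x 30 mm high, about 0.3 kg, lying on the bench at the bottom of the pile. Origin at the centre of its underside, z up. A stub of cable sleeve sticks out 14 mm at its +x end (soft, look only). The pile from the bottom up is adapter, fan, heat sink, screw pot, each resting loosely on the one below, turned and offset a little.
- fan: Loose beige square cooling fan, 60 x 60 mm, 15 mm thick, with brown blades and a full-height solid hub 30 mm across in the middle, about 70 g. Origin at the centre of its underside, z up, x and y along its sides. At the start it lies flat on the adapter (its underside 30 mm above the bench).
- heat_sink: Loose aluminium heat sink, 40 x 40 mm, 30 mm high, about 110 g: a 6 mm base with six upright fins that run along its x, flat-topped. Origin at the centre of its underside, z up, x and y along its sides. At the start it stands on the fan (its underside 45 mm above the bench). It can be gripped on any opposite pair of sides.
- screw_pot: Loose round closed screw pot, white plastic, 29 mm across and 21 mm high, with a steel lid above it 32 mm across and 9 mm high: 30 mm high in all, about 60 g. Origin at the centre of its underside, z up. At the start it stands on the heat sink (its underside 75 mm above the bench).
- board: Fixed green circuit board 120 x 120 mm on short studs. Origin at its centre at bench height, z up, x and y along its sides. The processor, a steel square 34 x 34 mm on a white socket 46 x 46 mm, is exactly above the origin and square to the board; its top is 14 mm above the bench. Around it the board's face is 8 mm above the bench; along the edges, 44 mm and more from the centre, connectors rise to at most 19 mm.
- tray: Fixed shallow rectangular grey plastic tray, outside 160 (its x) x 96 (y) mm, rim 12 mm high, walls 4 mm, floor 4 mm above the bench. Origin at the centre of its underside, z up.
- dish: Fixed shallow round steel dish, 90 mm across at the rim, 10 mm high, flat floor about 74 mm across, 4 mm above the bench. Origin at the centre of its underside, z up.
- multimeter: Bystander: red and black multimeter 90 (x) x 185 (y) mm, 46 mm high, loose on the bench beyond the work. Origin at the centre of its underside.
- knob_box: Bystander: white box 70 (x) x 115 (y) x 32 mm with four black knobs to 44 mm height, loose on the bench between the robot and the work. Origin at the centre of its underside.
- screwdriver: Bystander: orange-handled screwdriver about 200 mm long, lying loose on the bench beyond the work. Origin at bench height below its middle, x along it towards the tip.
Mind the look-alikes: they are no part of the job. What is shaped like the heat_sink but green is not meant.

How it is judged:
By the outcome, as a careful person would: the job done as asked, in the order asked, and still so for the second after the job is handed in, with the robot touching nothing.
It also fails if it takes over 122 s, if anything falls off the work surface, if the arm or the gripper's body presses on something with over 40 N, if the wrist force passes 120 N, or if a joint passes its speed limit or range.

## Working session

There is one attempt and no reset: what is moved stays moved. The work goes in short steps, Python scripts to look and compute and a shell command to move; the robot and the scene stay as the last step left them, time stands still between calls to the robot, and variables do not carry over. Pictures are saved under pics/ and viewed, and the job is handed in when it is done.

```bash
mkdir -p pics
cat > h.py <<'E'
import numpy as np,cv2
from plant import r
def snap(c,n):
    P=r.camera_params(c);im=r.capture(c);cv2.imwrite(f'pics/{n}.png',im[:,:,::-1]);np.savez(f'pics/{n}.npz',**{k:np.array(v) for k,v in P.items()});return im,P
def load(n): 
    return cv2.imread(f'pics/{n}.png'),dict(np.load(f'pics/{n}.npz'))
def ray(P,uv,z):
    f=192/np.tan(np.radians(P['vfov'])/2);d=np.array([(uv[0]-P['cx'])/f,(uv[1]-P['cy'])/f,1.]);R=np.array(P['R']);t=np.array(P['t'])
    C=-R.T@t;d=R.T@d;return C+d*(z-C[2])/d[2]
def proj(P,X):
    f=192/np.tan(np.radians(P['vfov'])/2);c=np.array(P['R'])@np.array(X)+np.array(P['t']);return np.array([P['cx']+f*c[0]/c[2],P['cy']+f*c[1]/c[2]])
E
python3 - <<'E'
from h import *
np.set_printoptions(precision=4,suppress=True)
print(r.get_state(), r.hold_point_z)
for c in ['side','top','wrist']:
    im,P=snap(c,c+'0');print(c,P['vfov'],P['cx'],P['cy'],-np.array(P['R']).T@P['t'])
    cv2.imwrite(f'pics/{c}0b.png',cv2.resize(im[:,:,::-1],(800,600),interpolation=cv2.INTER_CUBIC))
E
```

```text
{'time_s': 0.0, 'joints': array([ 89.617 ,  20.5906,   0.6344,  -0.0222, -70.1352, -16.5114]), 'qd': array([-0.076 , -0.0232, -0.0102,  0.0703, -0.0804, -0.0349]), 'joint_torque': array([ -0.0006, -58.2715,  29.3062,   6.9976,   0.007 ,  -0.0002]), 'tcp_pos': array([0.196 , 0.6454, 0.2256]), 'eef_rot': array([179.9064,  -0.0059, -16.902 ]), 'contact_force': array([-0.2492, -0.0904,  0.0166]), 'moment': array([ 0.0138, -0.0131, -0.0087]), 'gripper_width': 0.08751112903154562} 0.0188
side 45.376048165331476 257.54132025052127 195.5636055212067 [-0.0817 -0.6772  0.6286]
top 55.40944436584641 250.81900258788116 184.66583838627673 [0.4531 0.0214 1.0704]
wrist 69.55015446197501 255.696252301816 187.1488903359803 [0.2649 0.6245 0.3826]
```

View pics/top0b.png

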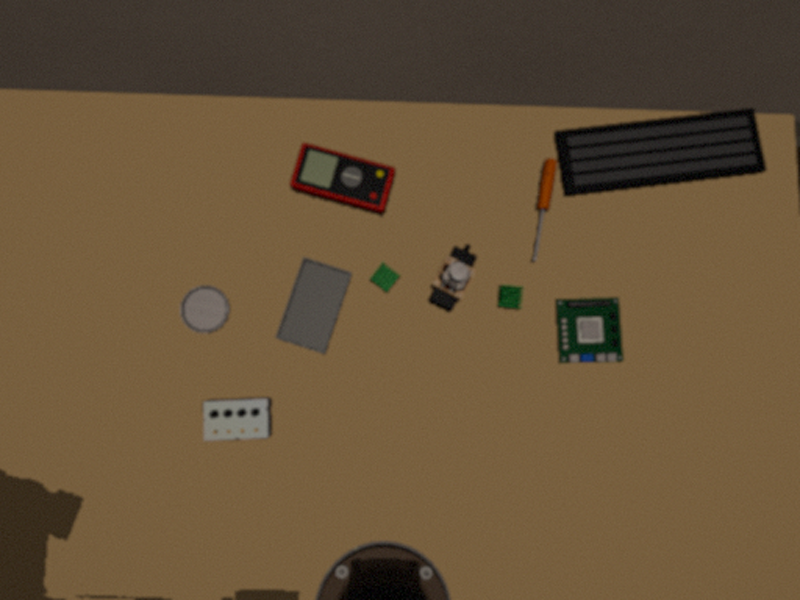

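View pics/side0b.png

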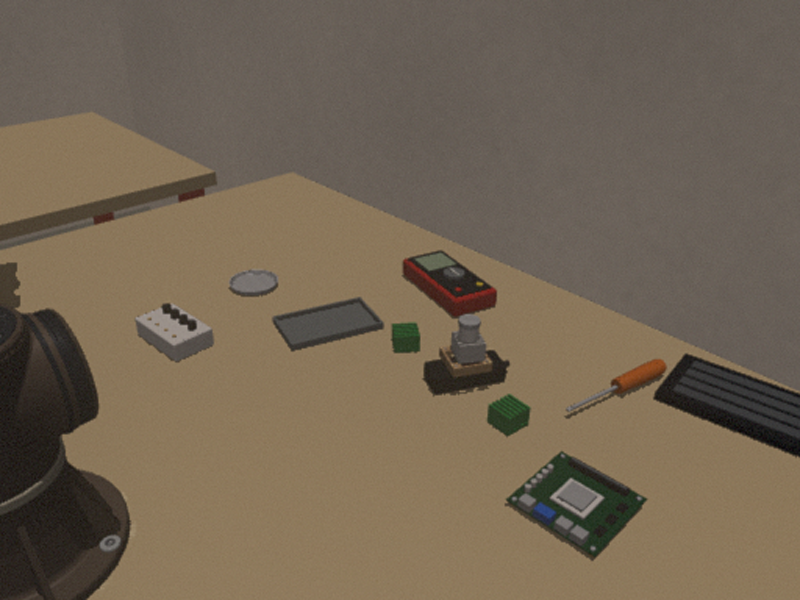

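View pics/wrist0b.png

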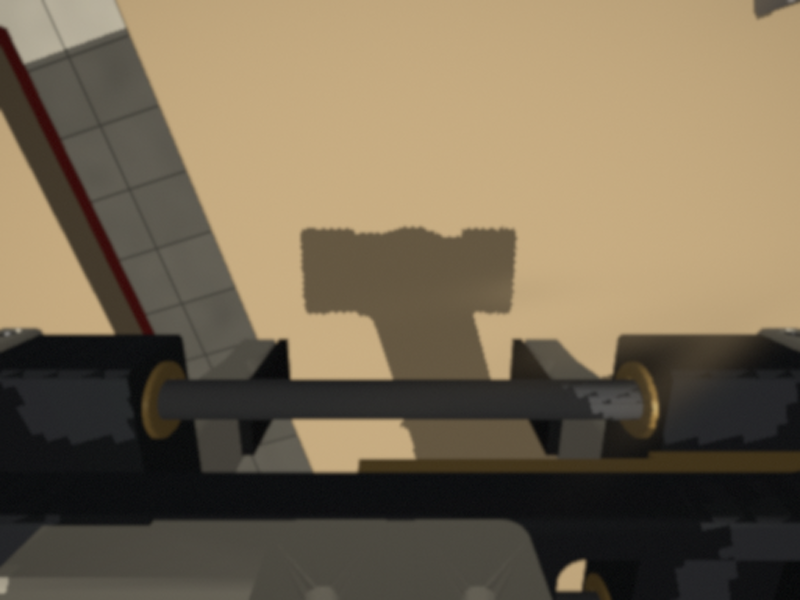

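Run:
```python
from h import *
np.set_printoptions(precision=3,suppress=True)
im,P=load('top0')
for n,uv,z in [('dish',(205,309),.01),('tray',(314,306),.012),('board',(589,330),.014),('pot',(459,274),.105),('adA',(463,255),.03),('adB',(443,299),.03),('g1',(385,278),.03),('g2',(510,297),.03),('meter',(343,178),.046),('knob',(237,419),.032)]:
    print(n,ray(P,(uv[0]*.64,uv[1]*.64),z))
for n in ['adapter','fan','heat_sink','screw_pot','board','tray','dish']:
    print(n,[(np.round(d['xy'],1),round(d['p'],2)) for d in r.recognise(n,'top')][:3])
```

```text
dish [0.53  0.342 0.01 ]
tray [0.54  0.141 0.012]
board [ 0.507 -0.371  0.014]
pot [ 0.593 -0.115  0.105]
adA [ 0.64  -0.132  0.03 ]
adB [ 0.557 -0.096  0.03 ]
g1 [0.593 0.011 0.03 ]
g2 [ 0.564 -0.22   0.03 ]
meter [0.775 0.093 0.046]
knob [0.334 0.267 0.032]
adapter [(array([290.2, 189.4]), 0.58)]
fan []
heat_sink [(array([244.4, 176.1]), 0.77), (array([326.6, 191.7]), 0.54)]
screw_pot [(array([293.6, 171.7]), 0.7)]
board [(array([380. , 210.3]), 0.78)]
tray [(array([200.3, 195.7]), 0.84)]
dish [(array([133.3, 194.2]), 0.61), (array([285.6, 179.8]), 0.58), (array([289.6, 179.4]), 0.26)]
```

```bash
python3 -m inch '0 0 0 0 0 -0.0983 1; 0 0 0 0 0 -0.0983 1; 0 0 0 0 0 -0.0983 1; 0.0264 0.0304 -0.0025 0 0 0 1; 0.0264 0.0304 -0.0025 0 0 0 1; 0.0264 0.0304 -0.0025 0 0 0 1; 0.0264 0.0304 -0.0025 0 0 0 1; 0.0264 0.0304 -0.0025 0 0 0 1; 0.0264 0.0304 -0.0025 0 0 0 1; 0.0264 0.0304 -0.0025 0 0 0 1; 0.0264 0.0304 -0.0025 0 0 0 1; 0.0264 0.0304 -0.0025 0 0 0 1; 0.0264 0.0304 -0.0025 0 0 0 1; 0 0 0 0 0 0 1; 0 0 0 0 0 0 1'
python3 - <<'E'
from h import *
snap('wrist','w1')
E
```

```text
time_s: 1.75
tcp_pos: [0.4615, 0.3401, 0.2519]
eef_rot: [-180.0, -0.0, -0.2]
contact_force: [-0.2, 0.8, 0.0]
gripper_width: 0.0876
```

View pics/w1.png

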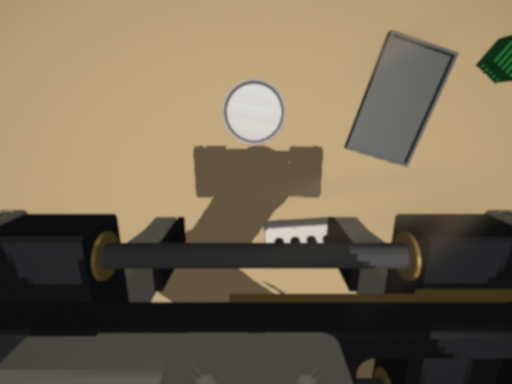

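```bash
python3 -m inch '0 0.04 0 0 0 0 1; 0 0.04 0 0 0 0 1; 0 0.04 0 0 0 0 1; 0 0.04 0 0 0 0 1; 0 0.04 0 0 0 0 1; 0 0 0 0 0 0 1; 0 0 0 0 0 0 1'
python3 -c "
from h import *
snap('wrist','w2')"
python3 -m inch '0.01 0.04 0 0 0 0 1; 0.01 0.04 0 0 0 0 1; 0.01 0.04 0 0 0 0 1; 0.01 0.04 0 0 0 0 1; 0 0.04 0 0 0 0 1; 0 0.04 0 0 0 0 1; 0 0 0 0 0 0 1; 0 0 0 0 0 0 1'
python3 -c "
from h import *
snap('wrist','w3')
a=load('w2')[0];b=load('w3')[0]
cv2.imwrite('pics/w23.png',np.vstack([cv2.resize(a,(780,585))[:290],cv2.resize(b,(780,585))[:300]]))"
```

```text
time_s: 2.38
tcp_pos: [0.4598, 0.1414, 0.252]
eef_rot: [-180.0, -0.0, -0.1]
contact_force: [-0.4, -0.3, -0.2]
gripper_width: 0.0875
time_s: 3.1
tcp_pos: [0.5007, -0.0985, 0.251]
eef_rot: [180.0, 0.0, -0.1]
contact_force: [0.9, 1.4, 0.1]
gripper_width: 0.0874
```

View pics/w23.png

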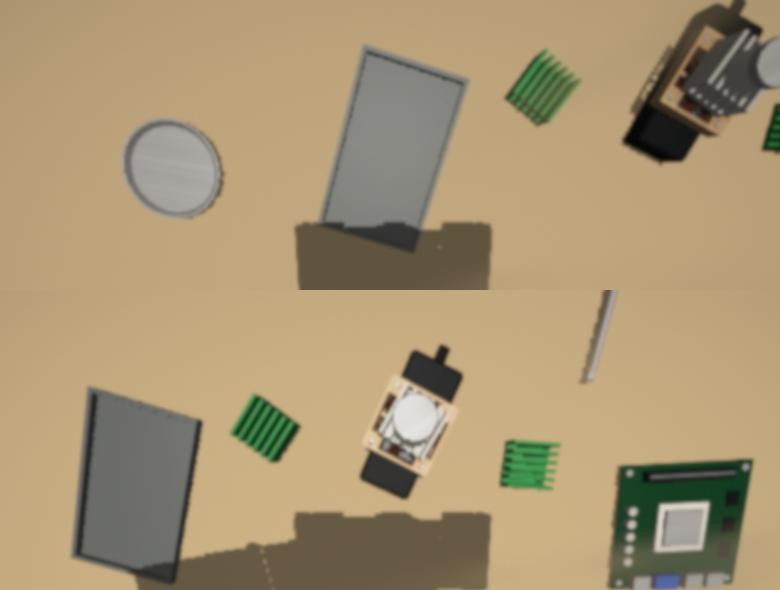

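```bash
python3 -c "
from h import *
b=load('w3')[0]
c=b[30:140,225:325];cv2.imwrite('pics/c3.png',cv2.resize(c,None,fx=5.4,fy=5.4,interpolation=cv2.INTER_CUBIC))
c=b[100:200,395:500];cv2.imwrite('pics/c3b.png',cv2.resize(c,None,fx=5,fy=5,interpolation=cv2.INTER_CUBIC))"
```

```text
(no output)
```

View pics/c3.png

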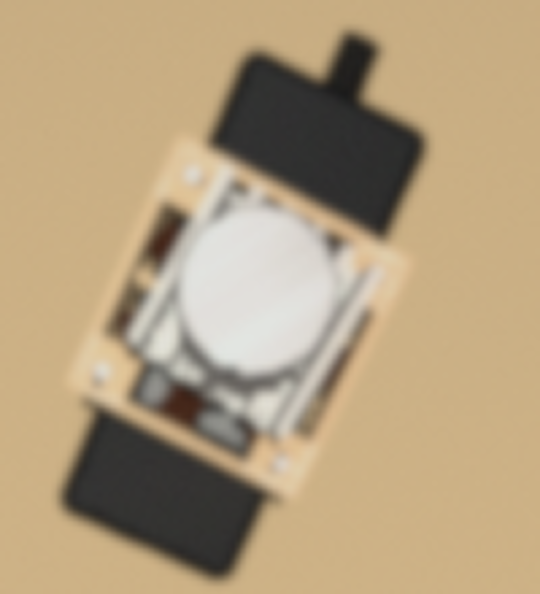

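View pics/c3b.png

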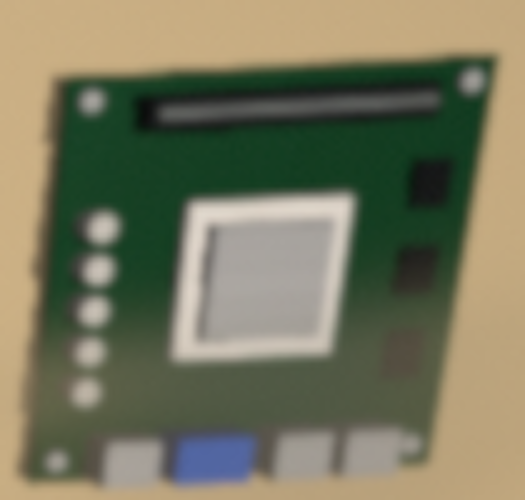

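```bash
cat > q.py <<'E'
from h import *
np.set_printoptions(precision=4,suppress=True)
def quad(name,n,pts,z,s=1,off=(0,0)):
    im,P=load(n)
    W=np.array([ray(P,((u+.5)/s-.5+off[0],(v+.5)/s-.5+off[1]),z)[:2] for u,v in pts])
    e=np.roll(W,-1,0)-W
    print(name,'c',W.mean(0),'len',np.linalg.norm(e,axis=1)*1e3,'ang',np.degrees(np.arctan2(e[:,1],e[:,0])))
    return W
E
python3 - <<'E'
from q import *
im,P=load('w3')
print('lid',ray(P,(272.8,83.7),.105))
quad('fan','w3',[(185,135),(412,258),(297,503),(70,385)],.045,5.4,(225,30))
quad('hs','w3',[(225,165),(383,260),(290,440),(132,350)],.075,5.4,(225,30))
quad('ad','w3',[(244,45),(431,140),(232,585),(60,505)],.03,5.4,(225,30))
quad('board','w3',[(58,76),(499,56),(429,464),(21,480)],.008,5,(395,100))
quad('sock','w3',[(188,200),(355,195),(330,355),(172,360)],.012,5,(395,100))
s=780/512
quad('tray','w3',[(89,97+0),(201,130),(173,293),(73,267)],.012,s)
quad('tray','w2',[(364,44),(469,79),(415,252),(320,224)],.012,s)
quad('tray','w1',[(391,31),(457,53),(408,165),(346,148)],.012)
# dish: circle fit of bright/edge
for n,c in [('w1',(254,112)),('w2',(112,110))]:
    print('dish',n,ray(load(n)[1],c,.01))
E
```

```text
lid [ 0.5991 -0.117   0.105 ]
fan c [ 0.5976 -0.1162] len [57.6424 59.6912 59.6192 59.3976] ang [-116.4045  155.3146   63.3389  -26.5835]
hs c [ 0.5991 -0.1182] len [37.8096 40.6832 38.5061 40.8892] ang [-118.8698  152.7387   61.457   -28.2446]
ad c [ 0.5977 -0.1164] len [ 47.9722 111.5773  46.9239 111.5031] ang [-114.5374  156.1582   65.3504  -23.3025]
board c [ 0.5098 -0.3744] len [122.4996 118.9913 122.7579 118.5887] ang [ -87.5315 -177.0035   92.2816    2.8738]
sock c [ 0.5099 -0.3748] len [47.1882 46.3818 46.0462 46.5311] ang [ -88.3589 -177.4503   91.787     3.9538]
tray c [0.5437 0.1368] len [ 97.5768 157.0471  96.2259 157.4445] ang [-106.0697  163.1192   74.1749  -16.3868]
tray c [0.5441 0.1395] len [ 93.941  157.5473  93.6015 157.7251] ang [-106.7015  163.7401   73.4055  -16.137 ]
tray c [0.5437 0.1417] len [ 93.7542 155.2337  95.7863 157.0339] ang [-106.2094  163.9691   74.8634  -16.7683]
dish w1 [0.5315 0.3416 0.01  ]
dish w2 [0.5326 0.3404 0.01  ]
```

```bash
python3 -m inch '0.0328 0.0062 0 0 0 0 1; 0.0328 0.0062 0 0 0 0 1; 0.0328 0.0061 0 0 0 0 1; 0 0 0.03 0 0 0 1; 0 0 0.03 0 0 0 1; 0 0 0.03 0 0 0 1; 0 0 0.02 0 0 0 1; 0 0 0.02 0 0 0 1; 0 0 0 0 0 0 1; 0 0 0 0 0 0 1'
python3 -c "
from h import *
snap('wrist','w4'); print(r.get_state()['tcp_pos'])"
```

```text
time_s: 3.98
tcp_pos: [0.5987, -0.1145, 0.1209]
eef_rot: [180.0, 0.1, 0.2]
contact_force: [0.8, 0.3, 0.9]
gripper_width: 0.0874
[ 0.59952944 -0.11492318  0.12223822]
```

View pics/w4.png

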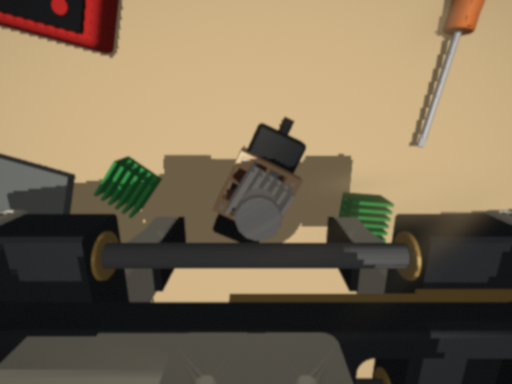

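```bash
python3 -m inch '0 0 0.01 0 0 0 1; 0 0 0.01 0 0 0 1; 0 0 0.01 0 0 0 1; 0 0 0.01 0 0 0 1; 0 0 0 0 0 0 0.6; 0 0 0 0 0 0 0.5; 0 0 0 0 0 0 0.3; 0 0 0 0 0 0 0.2; 0 0 0 0 0 0 0.1; 0 0 0 0 0 0 0.1; 0 0 0 0 0 0 0.1; 0 0 0 0 0 0 0.1' 20
```

```text
time_s: 5.03
tcp_pos: [0.5987, -0.1166, 0.0818]
eef_rot: [-180.0, -0.0, 0.0]
contact_force: [0.6, -0.5, -1.1]
gripper_width: 0.0398
```

```bash
python3 -m inch '0 0 0 0 0 0 0.1; 0 0 0 0 0 0 0.1; 0 0 0 0 0 0 0.1; 0 0 0 0 0 0 0.1;0 0 0 0 0 0 0.1; 0 0 0 0 0 0 0.1' 20
python3 -m inch '0 0 -0.01 0 0 0 0.1; 0 0 -0.02 0 0 0 0.1;0 0 -0.02 0 0 0 0.1;  0 0 -0.03 0 0 0 0.1; 0 0 0 0 0 0 0.1'
python3 -c "
from h import *
snap('wrist','w5')"
```

```text
time_s: 5.53
tcp_pos: [0.5987, -0.1166, 0.0817]
eef_rot: [180.0, -0.0, 0.0]
contact_force: [0.9, -0.2, 0.5]
gripper_width: 0.0311
time_s: 5.95
tcp_pos: [0.6017, -0.117, 0.1681]
eef_rot: [179.9, -0.5, 0.1]
contact_force: [1.8, 0.3, 0.2]
gripper_width: 0.0309
```

View pics/w5.png

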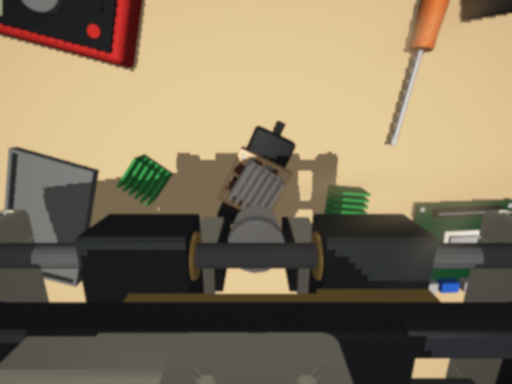

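```bash
python3 -m inch '-0.0048 -0.0327 0 0 0 0 0.1; -0.0048 -0.0327 0 0 0 0 0.1; -0.0048 -0.0327 0 0 0 0 0.1; -0.0048 -0.0327 0 0 0 0 0.1; -0.0048 -0.0327 0 0 0 0 0.1; -0.0048 -0.0327 0 0 0 0 0.1; -0.0048 -0.0327 0 0 0 0 0.1; -0.0048 -0.0327 0 0 0 0 0.1; -0.0048 -0.0327 0 0 0 0 0.1; -0.0048 -0.0327 0 0 0 0 0.1; -0.0048 -0.0327 0 0 0 0 0.1; -0.0048 -0.0327 0 0 0 0 0.1; -0.0048 -0.0327 0 0 0 0 0.1; -0.0048 -0.0327 0 0 0 0 0.1; 0 0 0.03 0 0 0 0.1; 0 0 0.03 0 0 0 0.1; 0 0 0.03 0 0 0 0.1; 0 0 0.03 0 0 0 0.1; 0 0 0 0 0 0 0.1; 0 0 0 0 0 0 0.1'
python3 -c "
from h import *
snap('wrist','w6');snap('top','t6')"
```

```text
time_s: 7.67
tcp_pos: [0.5305, 0.3401, 0.0403]
eef_rot: [179.8, 0.2, 0.0]
contact_force: [0.9, 0.1, -0.3]
gripper_width: 0.0314
```

View pics/w6.png

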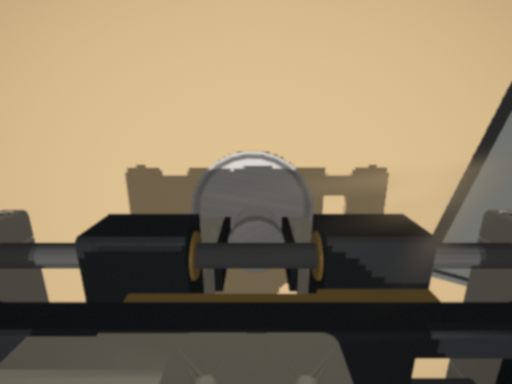

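```bash
python3 -m inch '0 0 0.01 0 0 0 0.1; 0 0 0.01 0 0 0 0.1; 0 0 0.006 0 0 0 0.1; 0 0 0.003 0 0 0 0.1; 0 0 0.001 0 0 0 0.1; 0 0 0 0 0 0 0.1; 0 0 0 0 0 0 0.1'
python3 -c "
from h import *
snap('side','s7');i=cv2.imread('pics/s7.png')[140:240,90:250];cv2.imwrite('pics/s7c.png',cv2.resize(i,None,fx=5,fy=5,interpolation=cv2.INTER_CUBIC))"
```

```text
time_s: 8.35
tcp_pos: [0.5315, 0.3413, 0.0117]
eef_rot: [-180.0, -0.0, 0.0]
contact_force: [-0.9, -0.6, 0.1]
gripper_width: 0.031
```

View pics/s7c.png

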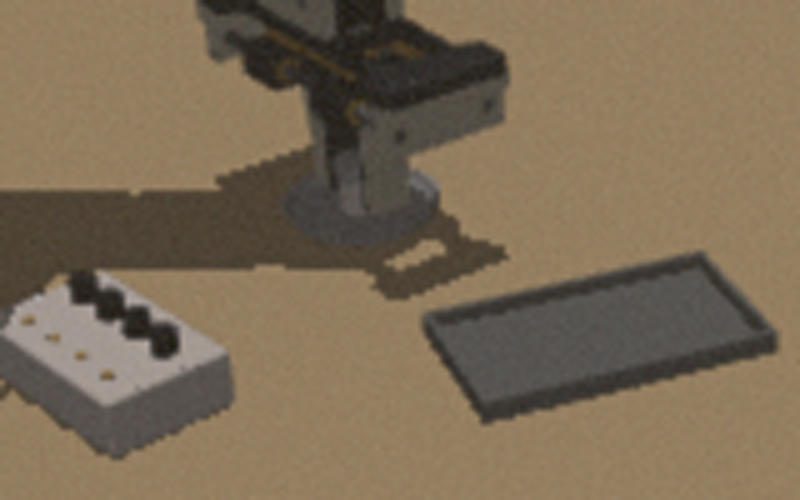

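```bash
python3 -m inch '0 0 0.001 0 0 0 0.1; 0 0 0 0 0 0 0.1; 0 0 0 0 0 0 0.1'; python3 -m inch '0 0 0.0005 0 0 0 0.1; 0 0 0 0 0 0 0.1; 0 0 0 0 0 0 0.1'
```

```text
time_s: 8.65
tcp_pos: [0.5314, 0.3413, 0.0107]
eef_rot: [-180.0, -0.0, 0.0]
contact_force: [0.1, 0.7, 0.1]
gripper_width: 0.031
time_s: 8.9
tcp_pos: [0.5315, 0.3413, 0.0106]
eef_rot: [-180.0, -0.0, 0.0]
contact_force: [-1.9, -0.7, 5.0]
gripper_width: 0.0308
```

```bash
python3 -m inch '0 0 0 0 0 0 0.42; 0 0 0 0 0 0 0.44; 0 0 0 0 0 0 0.44; 0 0 0 0 0 0 0.44; 0 0 -0.003 0 0 0 0.46; 0 0 -0.01 0 0 0 0.6; 0 0 -0.02 0 0 0 1;0 0 -0.04 0 0 0 1;0 0 -0.04 0 0 0 1;0 0 -0.04 0 0 0 1; -0.0300 0 -0.04 0 0 0 1;  -0.0300 0 -0.04 0 0 0 1; 0 0 0 0 0 0 1; 0 0 0 0 0 0 1'
python3 -c "
from h import *
snap('wrist','w7')"
```

```text
time_s: 10.07
tcp_pos: [0.4813, 0.3422, 0.234]
eef_rot: [-179.7, -0.2, 0.1]
contact_force: [-0.2, 0.3, -0.8]
gripper_width: 0.087
```

View pics/w7.png

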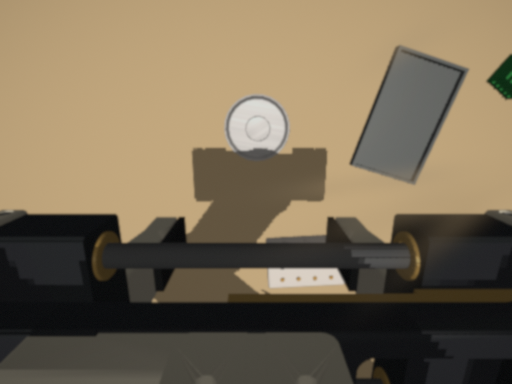

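```bash
python3 -m inch '0.0028 0.0376 -0.002 0 0 0 1; 0.0028 0.0376 0 0 0 0 1; 0.0028 0.0376 0 0 0 0 1; 0.0028 0.0376 0 0 0 0 1; 0.0028 0.0376 0 0 0 0 1; 0.0028 0.0376 0 0 0 0 1; 0.0028 0.0376 0 0 0 0 1; 0.0028 0.0376 0 0 0 0 1; 0.0028 0.0376 0 0 0 0 1; 0.0028 0.0376 0 0 0 0 1; 0.0028 0.0376 0 0 0 0 1; 0 0 0 0 0 0.122 1; 0 0 0 0 0 0.122 1; 0 0 0 0 0 0.122 1; 0 0 0 0 0 0.122 1; 0 0 0 0 0 0 1; 0 0 0 0 0 0 1;0 0 0 0 0 0 1'
python3 -c "
from h import *
snap('wrist','w8');print(r.get_state()['tcp_pos'],r.get_state()['eef_rot'])
b=load('w8')[0]
cv2.imwrite('pics/w8b.png',cv2.resize(b,(800,600)))
c=b[30:180,190:330];cv2.imwrite('pics/c8.png',cv2.resize(c,None,fx=4,fy=4,interpolation=cv2.INTER_CUBIC))"
```

```text
time_s: 11.62
tcp_pos: [0.512, -0.0726, 0.2311]
eef_rot: [180.0, 0.1, -27.7]
contact_force: [0.4, -0.1, 0.3]
gripper_width: 0.0879
[ 0.5120772  -0.07245308  0.23130036] [ 1.79965894e+02  4.13767126e-02 -2.77611820e+01]
```

View pics/c8.png

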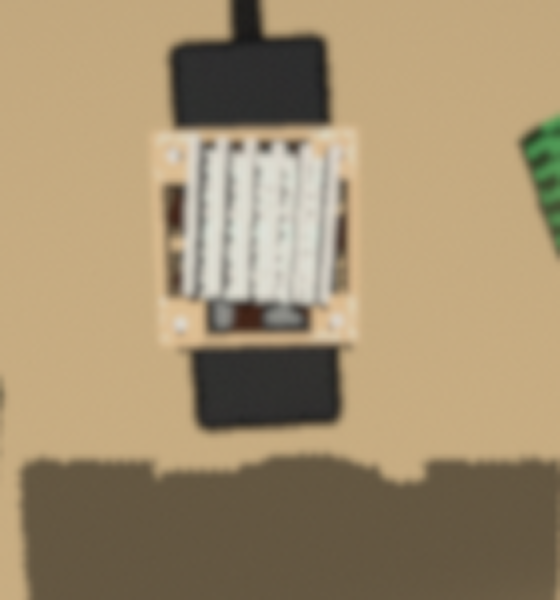

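View pics/w8b.png

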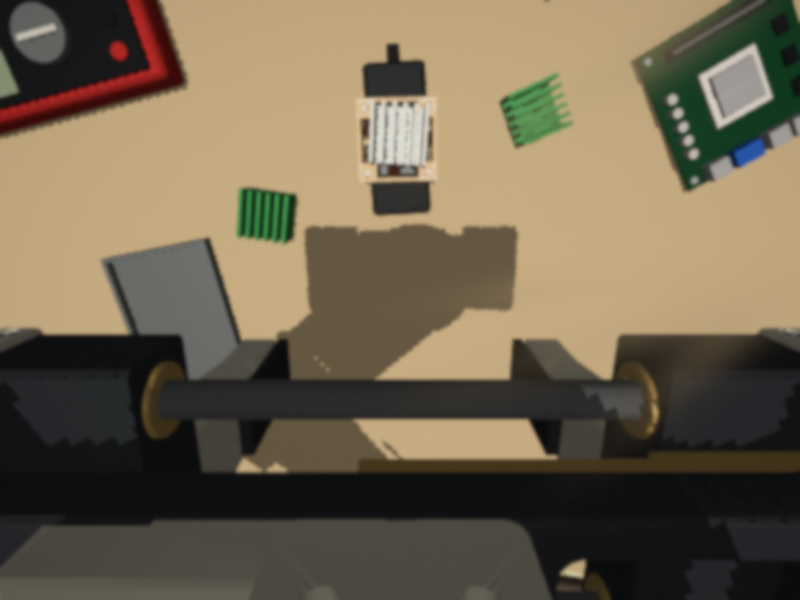

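Run:
```python
from q import *
quad('hs','w8',[(195,143),(337,147),(327,303),(183,297)],.075,4,(190,30))
quad('fan','w8',[(155,130),(355,128),(357,346),(161,344)],.045,4,(190,30))
quad('ad','w8',[(170,38),(327,36),(341,422),(198,429)],.03,4,(190,30))
s=800/512
quad('sock','w8',[(699,78),(752,45),(773,97),(722,127)],.012,s)
quad('board','w8',[(633,61),(775,-20),(840,115),(688,190)],.008,s)
```

```text
hs c [ 0.5987 -0.1177] len [37.1867 39.2409 39.0787 38.7874] ang [-119.1639  149.3587   60.0311  -33.4516]
fan c [ 0.5974 -0.1158] len [57.1738 60.3931 58.8648 59.2389] ang [-117.1418  154.1439   61.7487  -27.4561]
ad c [ 0.598  -0.1169] len [ 45.9041 111.4615  45.7373 113.1287] ang [-117.0047  155.4839   65.0755  -24.453 ]
sock c [ 0.509  -0.3755] len [43.8434 45.0007 42.9263 44.5769] ang [ -85.2966 -173.8572   94.0938    7.3391]
board c [ 0.5075 -0.3757] len [114.5343 121.9569 128.8781 117.327 ] ang [ -88.582  -169.3471   90.0097    3.991 ]
```

```bash
python3 -m inch '0 0 0 0 0 0.034 1; 0.0327 -0.0013 0 0 0 0 1; 0.0327 -0.0013 0 0 0 0 1; 0.0326 -0.0013 0 0 0 0 1; 0 0 0.035 0 0 0 1; 0 0 0.035 0 0 0 1; 0 0 0.035 0 0 0 1; 0 0 0.03 0 0 0 1; 0 0 0.015 0 0 0 1; 0 0 0.01 0 0 0 1; 0 0 0.01 0 0 0 1; 0 0 0.009 0 0 0 1; 0 0 0 0 0 0 1; 0 0 0 0 0 0 1'
python3 -c "
from h import *
snap('wrist','w9')"
```

```text
time_s: 12.83
tcp_pos: [0.5994, -0.1178, 0.0531]
eef_rot: [-180.0, -0.0, -29.9]
contact_force: [-0.1, -0.0, 1.0]
gripper_width: 0.0876
```

View pics/w9.png

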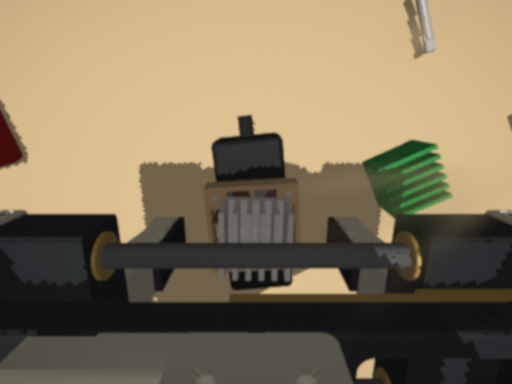

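```bash
python3 -m inch '0 0 0.001 0 0 0 0.3; 0 0 0 0 0 0 0.3; 0 0 0 0 0 0 0.3; 0 0 0 0 0 0 0.3; 0 0 0 0 0 0 0.3; 0 0 0 0 0 0 0.3; 0 0 0 0 0 0 0.3; 0 0 0 0 0 0 0.3; 0 0 0 0 0 0 0.3; 0 0 0 0 0 0 0.3; 0 0 0 0 0 0 0.3; 0 0 0 0 0 0 0.3; 0 0 0 0 0 0 0.3; 0 0 0 0 0 0 0.3' 20
python3 -m inch '0 0 -0.005 0 0 0 0.3; 0 0 -0.015 0 0 0 0.3; 0 0 -0.03 0 0 0 0.3; 0 0 -0.03 0 0 0 0.3;0 0 -0.04 0 0 0 0.3; 0 0 0 0 0 0 0.3; 0 0 0 0 0 0 0.3'
python3 -c "
from h import *
snap('wrist','w10');print(r.get_state()['tcp_pos'],r.get_state()['eef_rot'])"
```

```text
time_s: 14.05
tcp_pos: [0.5991, -0.1179, 0.0517]
eef_rot: [-180.0, -0.0, -29.9]
contact_force: [-0.9, 0.1, 0.0]
gripper_width: 0.0398
time_s: 14.63
tcp_pos: [0.6007, -0.1178, 0.175]
eef_rot: [-179.8, -0.3, -29.9]
contact_force: [0.2, 0.0, -1.1]
gripper_width: 0.0398
[ 0.59932352 -0.11775225  0.17282729] [-1.79908692e+02 -8.80055921e-02 -2.99184747e+01]
```

View pics/w10.png

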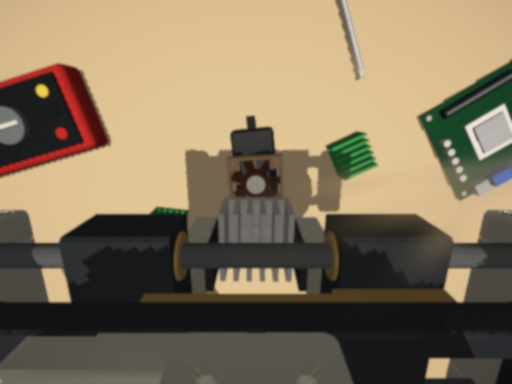

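```bash
python3 -m inch '0 0 -0.02 0 0 -0.1138 0.3; 0 0 -0.02 0 0 -0.1138 0.3; 0 0 -0.01 0 0 -0.1138 0.3; 0 0 0 0 0 -0.1138 0.3; 0 0 0 0 0 -0.1138 0.3; -0.0248 0.0316 0 0 0 0 0.3; -0.0248 0.0316 0 0 0 0 0.3; -0.0248 0.0316 0 0 0 0 0.3; -0.0248 0.0316 0 0 0 0 0.3; -0.0248 0.0316 0 0 0 0 0.3; -0.0248 0.0316 0 0 0 0 0.3; -0.0248 0.0316 0 0 0 0 0.3; -0.0248 0.0316 0 0 0 0 0.3; 0 0 0 0 0 0 0.3; 0 0 0 0 0 0 0.3; 0 0 0 0 0 0 0.3'
python3 -c "
from h import *
snap('wrist','w11');print(r.get_state()['tcp_pos'],r.get_state()['eef_rot'])
b=load('w11')[0]
c=b[40:190,190:330];cv2.imwrite('pics/c11.png',cv2.resize(c,None,fx=5,fy=4*1.25,interpolation=cv2.INTER_CUBIC)[:750])"
```

```text
time_s: 16.02
tcp_pos: [0.4121, -0.3796, 0.2205]
eef_rot: [-179.9, 0.1, 2.6]
contact_force: [0.9, -0.2, -1.1]
gripper_width: 0.0399
[ 0.4127719  -0.3791833   0.22078383] [-1.79944447e+02  7.03835783e-02  2.69827034e+00]
```

View pics/w11.png

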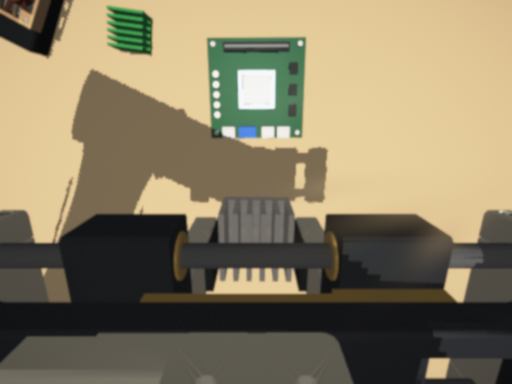

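View pics/c11.png

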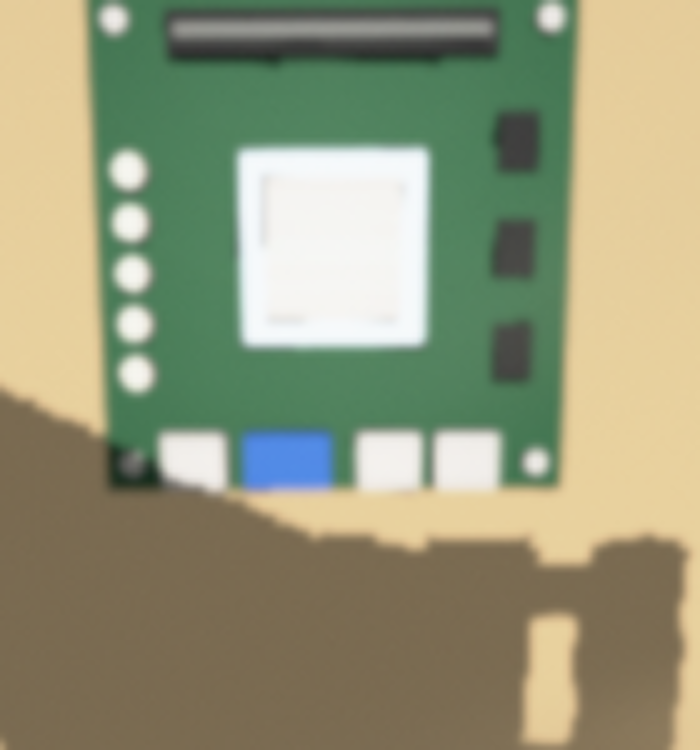

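Run:
```python
from q import *
quad('sock','w11',[(237,148),(430,148),(428,346),(241,346)],.012,5,(190,40))
quad('board','w11',[(89,-10),(578,-10),(562,488),(109,488)],.008,5,(190,40))
# edges via color mask
b,P=load('w11')
g=cv2.cvtColor(b,cv2.COLOR_BGR2HSV);m=((g[:,:,0]>50)&(g[:,:,0]<85)&(g[:,:,1]>80)).astype(np.uint8);m[:30]=0;m[145:]=0;m[:,:195]=0;m[:,320:]=0
h=cv2.convexHull(cv2.findNonZero(m));print(cv2.approxPolyDP(h,3,True).squeeze().tolist())
w=((b.min(2)>215)).astype(np.uint8);w[:60]=0;w[115:]=0;w[:,:228]=0;w[:,285:]=0
print(cv2.approxPolyDP(cv2.convexHull(cv2.findNonZero(w)),2,True).squeeze().tolist(), cv2.minAreaRect(cv2.findNonZero(w)))
```

```text
sock c [ 0.5091 -0.3765] len [47.3114 46.7008 47.5382 46.6992] ang [ -87.3311 -176.8467   92.6687    2.8751]
board c [ 0.509  -0.3767] len [117.827  118.6111 119.5967 118.601 ] ang [ -87.3309 -176.6152   92.6685    2.5299]
[[303, 39], [300, 129], [294, 135], [213, 136], [209, 39]]
[[273, 107], [239, 107], [239, 71], [274, 71]] ((256.0, 89.0), (38.0, 36.0), 90.0)
```

Run:
```python
from q import *
from scipy.spatial.transform import Rotation as Ro
s=r.get_state();P=r.camera_params('wrist')
T=Ro.from_euler('xyz',s['eef_rot'],degrees=True).as_matrix()
C=-np.array(P['R']).T@P['t']
print('cam in tool',T.T@(C-s['tcp_pos']));print(T.T@np.array(P['R']).T)
# project points along tool axis
for d in [0,-.01,-.019,.1,.2]: print(d,proj(P,s['tcp_pos']+T@[0,0,d]))
im,P=load('w11');print(proj(P,[.5091,-.3765,.012]),proj(P,s['tcp_pos']+T@[.0966,0,.2088]))
```

```text
cam in tool [ 0.0719  0.0003 -0.1569]
[[ 0.0008 -0.9636 -0.2672]
 [ 1.      0.0004  0.0014]
 [-0.0013 -0.2672  0.9636]]
0 [254.8638 231.559 ]
-0.01 [254.8357 238.8164]
-0.019 [254.8075 246.1345]
0.1 [255.0327 187.822 ]
0.2 [255.112 167.298]
[256.3991  89.3623] [254.7518  89.3745]
```

```bash
python3 -m inch '0.0323 0.0005 0 0 0 0 0.3; 0.0323 0.0005 0 0 0 0 0.3; 0.0322 0.0004 0 0 0 0 0.3; 0 0 0.035 0 0 0 0.3; 0 0 0.035 0 0 0 0.3; 0 0 0.035 0 0 0 0.3; 0 0 0.035 0 0 0 0.3; 0 0 0.02 0 0 0 0.3; 0 0 0.01 0 0 0 0.3; 0 0 0 0 0 0 0.3; 0 0 0 0 0 0 0.3; 0 0 0 0 0 0 0.3'
python3 -c "
from h import *
snap('wrist','w12');print(r.get_state()['tcp_pos'],r.get_state()['eef_rot'])
snap('side','s12')
b=load('w12')[0]
cv2.imwrite('pics/c12.png',cv2.resize(b[120:310,140:380],None,fx=3.2,fy=3.2,interpolation=cv2.INTER_CUBIC))
b=load('s12')[0]
cv2.imwrite('pics/d12.png',cv2.resize(b[250:370,290:430],None,fx=5,fy=5,interpolation=cv2.INTER_CUBIC))"
```

```text
time_s: 17.07
tcp_pos: [0.5111, -0.3767, 0.0535]
eef_rot: [179.9, -0.1, 2.8]
contact_force: [0.4, 0.2, -1.3]
gripper_width: 0.04
[ 0.51109257 -0.37683811  0.05375632] [ 1.79914796e+02 -1.63263267e-01  2.74762750e+00]
```

View pics/c12.png

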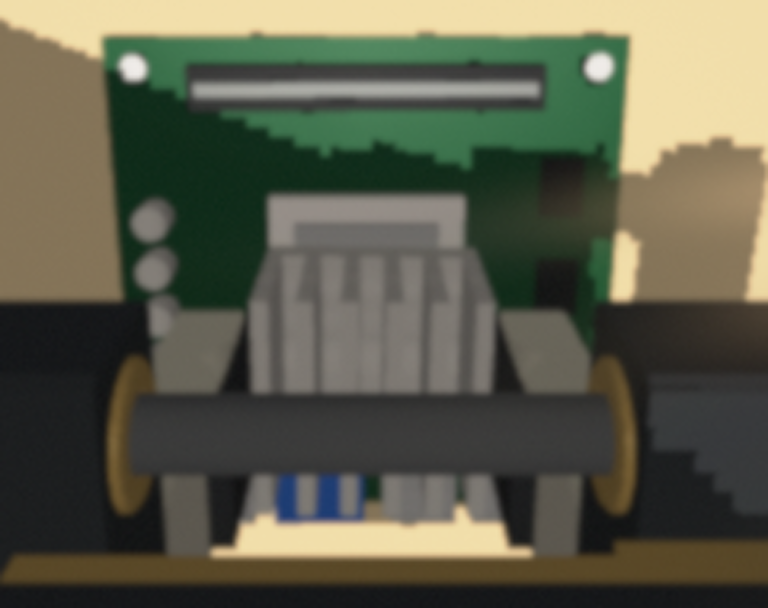

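View pics/d12.png

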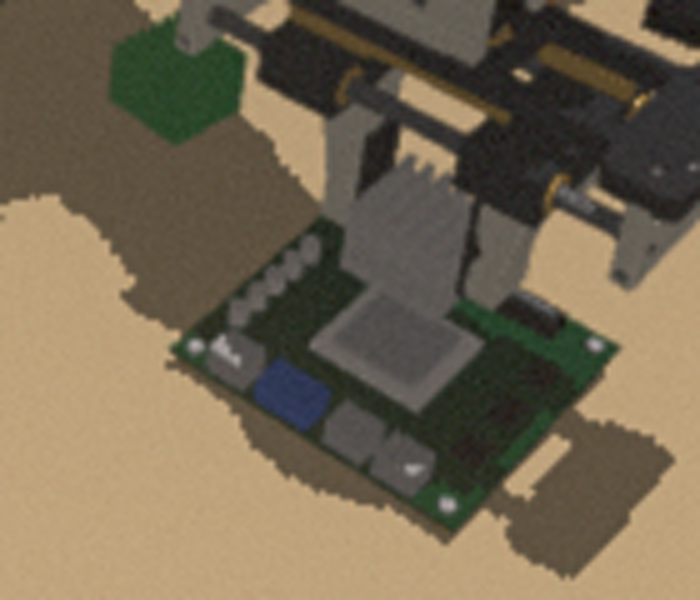

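```bash
python3 -m inch '0 -0.0012 0.01 0 0 0 0.3; 0 0 0.005 0 0 0 0.3; 0 0 0 0 0 0 0.3; 0 0 0 0 0 0 0.3; 0 0 0 0 0 0 0.3; 0 0 0 0 0 0 0.3; 0 0 0 0 0 0 0.3'
python3 - <<'E'
from q import *
snap('wrist','w13');s=r.get_state();print(s['tcp_pos'],s['eef_rot'])
b,P=load('w13')
cv2.imwrite('pics/c13.png',cv2.resize(b[120:310,140:380],None,fx=3.2,fy=3.2,interpolation=cv2.INTER_CUBIC))
# predicted front edges if TCP tool frame exact: 
T=np.array(s['tcp_pos'])
for n,x,z in [('hsbottomfront',.020,T[2]-.0067),('hstopfront',.020,T[2]+.0233),('sockfront',.023,.012),('boardfront',.06,.008),('procfront',.017,.014)]:
    print(n,(proj(P,[T[0]+x,T[1]+x*.047,z])-[140,120])*3.2)
E
```

```text
time_s: 17.75
tcp_pos: [0.5096, -0.3755, 0.0369]
eef_rot: [180.0, -0.0, 2.7]
contact_force: [-0.1, 0.3, -0.7]
gripper_width: 0.0401
[ 0.5097 -0.3755  0.0369] [179.9904  -0.0189   2.697 ]
hsbottomfront [367.54   247.3422]
hstopfront [367.2622 303.6001]
sockfront [367.6697 207.9993]
boardfront [367.7261  29.266 ]
procfront [367.6522 237.7534]
```

View pics/c13.png

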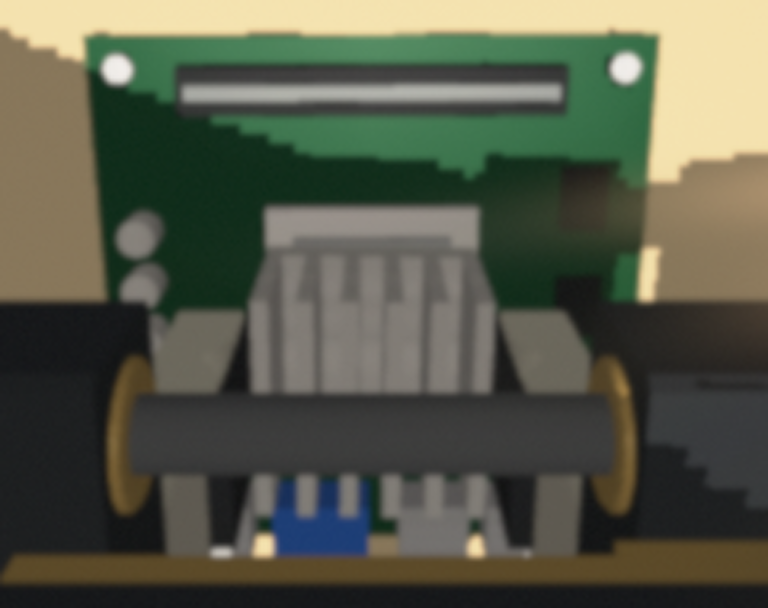

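```bash
python3 -m inch '0 0 0.006 0 0 0 0.3; 0 0 0.005 0 0 0 0.3; 0 0 0.0025 0 0 0 0.3; 0 0 0.001 0 0 0 0.3; 0 0 0 0 0 0 0.3; 0 0 0 0 0 0 0.3; 0 0 0 0 0 0 0.3'
python3 -m inch '0 0 0.001 0 0 0 0.3; 0 0 0 0 0 0 0.3; 0 0 0 0 0 0 0.3; 0 0 0 0 0 0 0.3'
```

```text
time_s: 18.38
tcp_pos: [0.5097, -0.3754, 0.0223]
eef_rot: [180.0, -0.0, 2.7]
contact_force: [-0.6, -0.3, -1.3]
gripper_width: 0.0397
time_s: 18.72
tcp_pos: [0.5096, -0.3754, 0.0213]
eef_rot: [180.0, -0.0, 2.7]
contact_force: [0.2, -0.3, -0.9]
gripper_width: 0.0399
```

Run:
```python
from q import *
snap('side','s14');snap('wrist','w14')
b=load('s14')[0]
cv2.imwrite('pics/d14.png',cv2.resize(b[260:360,310:430],None,fx=6,fy=6,interpolation=cv2.INTER_CUBIC))
```

```text
(no output)
```

View pics/d14.png

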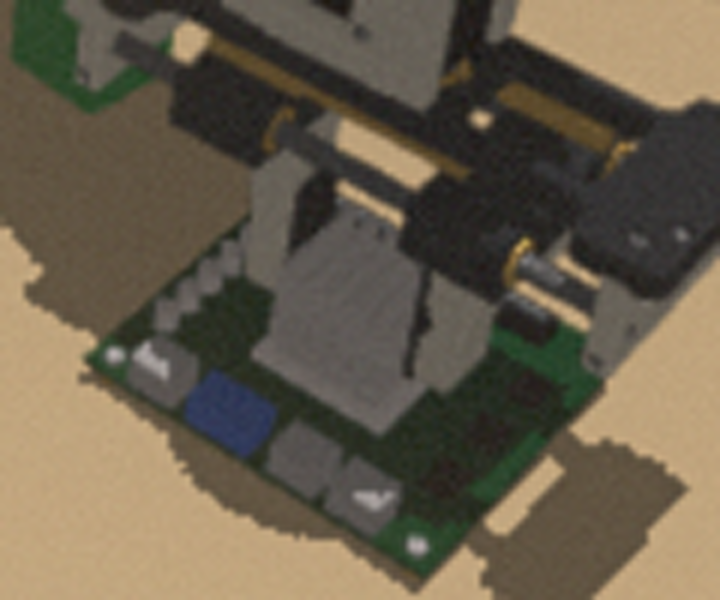

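```bash
python3 -m inch '0 0 0.0006 0 0 0 0.3; 0 0 0 0 0 0 0.3; 0 0 0 0 0 0 0.3; 0 0 0 0 0 0 0.3'; python3 -m inch '0 0 0.0003 0 0 0 0.3; 0 0 0 0 0 0 0.3; 0 0 0 0 0 0 0.3'
```

```text
time_s: 19.15
tcp_pos: [0.5096, -0.3754, 0.0207]
eef_rot: [180.0, -0.0, 2.7]
contact_force: [1.0, -0.7, 0.8]
gripper_width: 0.0402
time_s: 19.4
tcp_pos: [0.5097, -0.3755, 0.0207]
eef_rot: [180.0, -0.0, 2.7]
contact_force: [-1.6, 1.1, 5.1]
gripper_width: 0.0396
```

```bash
python3 -m inch '0 0 0 0 0 0 0.52; 0 0 0 0 0 0 0.55; 0 0 0 0 0 0 0.55; 0 0 0 0 0 0 0.55; 0 0 -0.005 0 0 0 0.6; 0 0 -0.02 0 0 0 0.7; 0 0 -0.04 0 0 0 1;0 0 -0.04 0 0 0 1;0 0 -0.04 0 0 0 1;-0.0323 0 -0.02 0 0 0 1; -0.0323 0 -0.02 0 0 0 1; -0.0322 0 -0.015 0 0 0 1; 0 0 0 0 0 0 1; 0 0 0 0 0 0 1; 0 0 0 0 0 0 1; 0 0 0 0 0 0 1'
python3 - <<'E'
from q import *
snap('wrist','w15');s=r.get_state();print(s['tcp_pos'],s['eef_rot'])
b=load('w15')[0]
c=b[20:170,190:330];cv2.imwrite('pics/c15.png',cv2.resize(c,None,fx=5,fy=5,interpolation=cv2.INTER_CUBIC)[:600])
E
```

```text
time_s: 20.73
tcp_pos: [0.4132, -0.3798, 0.2198]
eef_rot: [-180.0, 0.0, 2.7]
contact_force: [0.4, 0.6, -0.3]
gripper_width: 0.0875
[ 0.4132 -0.3798  0.2195] [-179.9628    0.0674    2.7209]
```

View pics/c15.png

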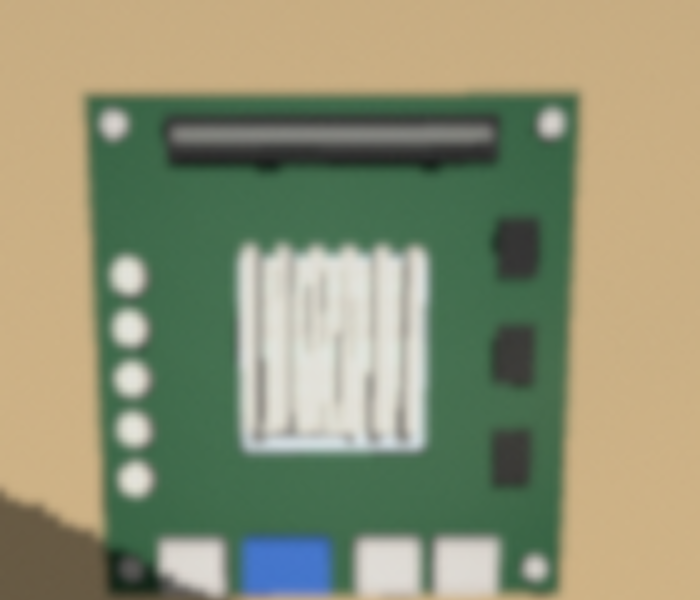

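Run:
```python
from q import *
quad('hs','w15',[(240,246),(427,246),(422,438),(244,438)],.044,5,(190,20))
quad('sockbot','w15',[(241,452),(427,452)],.012,5,(190,20))
quad('board','w15',[(86,94),(579,94),(558,596),(109,596)],.008,5,(190,20))
im,P=load('w15')
c=np.array([.5093,-.3765]);
t=np.radians(2.7);X=np.array([np.cos(t),np.sin(t)]);Y=np.array([-X[1],X[0]])
for nm,h,z in [('hstop',.02,.044),('hsbase',.02,.014),('sock',.023,.012),('board',.06,.008)]:
    print(nm,[((proj(P,[*(c+a*h*X+b*h*Y),z])-[190,20]+.5)*5-.5).round(1).tolist() for a,b in [(1,1),(1,-1),(-1,-1),(-1,1)]])
```

```text
hs c [ 0.5092 -0.3765] len [41.735  41.1709 41.1454 41.1653] ang [ -87.2381 -177.782    92.7562    3.0386]
sockbot c [ 0.4856 -0.3779] len [47.2537 47.2537] ang [-87.2443  92.7557]
board c [ 0.5087 -0.3765] len [118.6953 119.6448 118.5036 119.6139] ang [ -87.2338 -177.1415   92.7511    2.9504]
hstop [[244.0, 248.2], [423.1, 248.4], [419.8, 434.9], [246.7, 434.8]]
hsbase [[251.3, 265.7], [415.1, 265.9], [412.3, 436.5], [253.6, 436.3]]
sock [[239.3, 253.6], [427.1, 253.9], [423.5, 448.9], [242.3, 448.7]]
board [[84.0, 90.2], [582.7, 90.8], [560.0, 594.7], [105.2, 594.3]]
```

```bash
python3 -m inch '0.0124 -0.0335 0 0 0 0 1; 0.0124 -0.0335 0 0 0 0 1; 0.0124 -0.0335 0 0 0 0 1; 0.0124 -0.0335 0 0 0 0 1; 0.0124 -0.0335 0 0 0 0 1; 0.0124 -0.0335 0 0 0 0 1; 0.0124 -0.0335 0 0 0 0 1; 0.0124 -0.0335 0 0 0 0 1; 0.0124 -0.0335 0 0 0 0 1; 0 0 0 0 0 0.1012 1; 0 0 0 0 0 0.1012 1; 0 0 0 0 0 0.1012 1; 0 0 0 0 0 0.1012 1; 0 0 0 0 0 0.1012 1; 0 0 0 0 0 0 1; 0 0 0 0 0 0 1; 0 0 0 0 0 0 1; 0 0 0 0 0 0 1'
python3 - <<'E'
from q import *
snap('wrist','w16');s=r.get_state();print(s['tcp_pos'],s['eef_rot'])
b=load('w16')[0]
c=b[20:170,190:330];cv2.imwrite('pics/c16.png',cv2.resize(c,None,fx=5,fy=5,interpolation=cv2.INTER_CUBIC)[:600])
E
```

```text
time_s: 22.28
tcp_pos: [0.5102, -0.0734, 0.22]
eef_rot: [180.0, 0.0, -26.2]
contact_force: [-1.1, 0.3, -0.9]
gripper_width: 0.0879
[ 0.5102 -0.0735  0.2201] [179.9846   0.018  -26.1875]
```

View pics/c16.png

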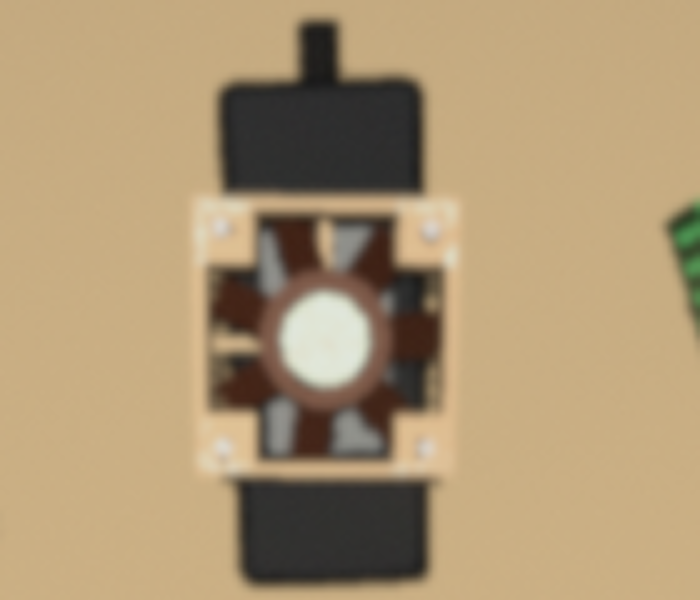

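Run:
```python
from q import *
quad('fan','w16',[(192,197),(462,197),(455,477),(196,474)],.045,5,(190,20))
quad('ad','w16',[(220,80),(422,78),(429,579),(241,584)],.03,5,(190,20))
im,P=load('w16');print(ray(P,((325.5)/5-.5+190,339.5/5-.5+20),.045))
```

```text
fan c [ 0.5976 -0.116 ] len [59.6002 59.8185 60.1509 59.1357] ang [-116.0936  153.7937   63.2526  -26.7375]
ad c [ 0.598  -0.1167] len [ 45.6504 111.7417  46.5706 112.513 ] ang [-115.578   155.797    65.3935  -24.6777]
[ 0.5979 -0.1158  0.045 ]
```

```bash
python3 -m inch '0.0325 -0.0005 0 0 0 0 1; 0.0325 -0.0005 0 0 0 0 1; 0.0325 -0.0004 0 0 0 0 1; 0 0 0.035 0 0 0 1; 0 0 0.035 0 0 0 1; 0 0 0.035 0 0 0 1; 0 0 0.035 0 0 0 1; 0 0 0.02 0 0 0 1; 0 0 0.015 0 0 0 1; 0 0 0.012 0 0 0 1; 0 0 0.01 0 0 0 1; 0 0 0 0 0 0 1; 0 0 0 0 0 0 1; 0 0 0 0 0 0 1'
python3 - <<'E'
from q import *
snap('wrist','w17');s=r.get_state();print(s['tcp_pos'],s['eef_rot'])
b=load('w17')[0]
cv2.imwrite('pics/c17.png',cv2.resize(b[120:310,140:380],None,fx=3.2,fy=3.2,interpolation=cv2.INTER_CUBIC))
E
```

```text
time_s: 23.5
tcp_pos: [0.5988, -0.1155, 0.0242]
eef_rot: [-180.0, -0.1, -26.3]
contact_force: [-0.2, -0.3, 1.2]
gripper_width: 0.0876
[ 0.599  -0.1154  0.0244] [-179.957    -0.0878  -26.2656]
```

View pics/c17.png

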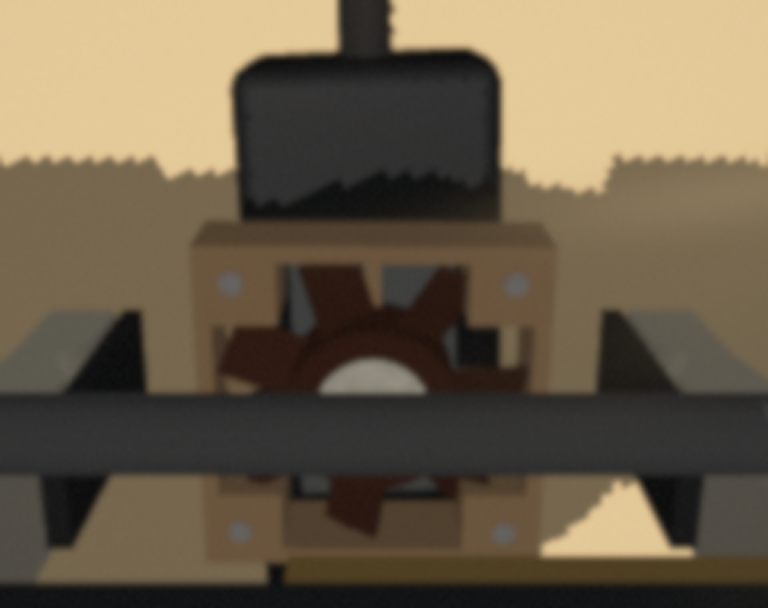

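```bash
python3 -m inch '0 0 0.001 0 0 0 0.5; 0 0 0 0 0 0 0.5; 0 0 0 0 0 0 0.5; 0 0 0 0 0 0 0.5; 0 0 0 0 0 0 0.5; 0 0 0 0 0 0 0.5; 0 0 0 0 0 0 0.5; 0 0 0 0 0 0 0.5; 0 0 0 0 0 0 0.5; 0 0 0 0 0 0 0.5' 15
python3 -c "
from plant import r;s=r.get_state();print(s['tcp_pos'])"
python3 -m inch '0 0 -0.005 0 0 0 0.5; 0 0 -0.015 0 0 0 0.5; 0 0 -0.03 0 0 0 0.5; 0 0 -0.04 0 0 0 0.5; 0 0 -0.04 0 0 0 0.5; 0 0 -0.04 0 0 0 0.5; 0 0 -0.02 0 0 0 0.5; 0 0 0 0 0 0 0.5; 0 0 0 0 0 0 0.5'
python3 - <<'E'
from q import *
snap('wrist','w18');s=r.get_state();print(s['tcp_pos'],s['eef_rot'])
E
```

```text
time_s: 24.38
tcp_pos: [0.5983, -0.1155, 0.0226]
eef_rot: [-180.0, -0.0, -26.3]
contact_force: [-1.6, -0.2, 3.1]
gripper_width: 0.0594
[ 0.59825211 -0.11546789  0.02256302]
time_s: 25.13
tcp_pos: [0.5987, -0.1153, 0.214]
eef_rot: [-179.9, -0.1, -26.3]
contact_force: [-0.6, 0.3, -1.4]
gripper_width: 0.0601
[ 0.5977 -0.1154  0.2123] [-179.968     0.0092  -26.3114]
```

View pics/w18.png

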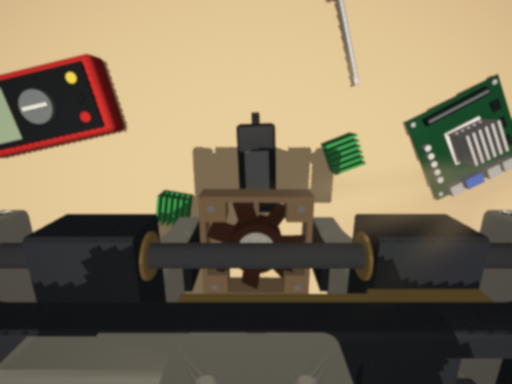

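```bash
python3 -m inch '0 0 0 0 0 -0.1012 0.5; 0 0 0 0 0 -0.1012 0.5; 0 0 0 0 0 -0.1012 0.5; 0 0 0 0 0 -0.1012 0.5; 0 0 0 0 0 -0.1012 0.5; -0.0125 0.032 0 0 0 0 0.5; -0.0125 0.032 0 0 0 0 0.5; -0.0125 0.032 0 0 0 0 0.5; -0.0125 0.032 0 0 0 0 0.5; -0.0125 0.032 0 0 0 0 0.5; -0.0125 0.032 0 0 0 0 0.5; -0.0125 0.032 0 0 0 0 0.5; -0.0125 0.032 0 0 0 0 0.5; 0 0 0.035 0 0 0 0.5; 0 0 0.035 0 0 0 0.5; 0 0 0.035 0 0 0 0.5; 0 0 0.03 0 0 0 0.5; 0 0 0 0 0 0 0.5; 0 0 0 0 0 0 0.5; 0 0 0 0 0 0 0.5'
python3 -m inch '0 0 0 0 0 0 0.5; 0 0 0 0 0 0 0.5; 0 0 0 0 0 0 0.5'
python3 - <<'E'
from q import *
snap('wrist','w19');snap('side','s19');s=r.get_state();print(s['tcp_pos'],s['eef_rot'])
b=load('w19')[0]
cv2.imwrite('pics/c19.png',cv2.resize(b[120:310,140:380],None,fx=3.2,fy=3.2,interpolation=cv2.INTER_CUBIC))
b=load('s19')[0]
cv2.imwrite('pics/d19.png',cv2.resize(b[230:360,300:440],None,fx=5,fy=4.6,interpolation=cv2.INTER_CUBIC))
E
```

```text
time_s: 26.85
tcp_pos: [0.5109, -0.3763, 0.0782]
eef_rot: [180.0, 0.0, 2.7]
contact_force: [0.5, 0.5, 0.2]
gripper_width: 0.0598
time_s: 27.1
tcp_pos: [0.5112, -0.3761, 0.0791]
eef_rot: [179.9, -0.1, 2.7]
contact_force: [0.4, -0.6, -0.8]
gripper_width: 0.0599
[ 0.5108 -0.376   0.0785] [179.9608  -0.0965   2.7043]
```

View pics/c19.png

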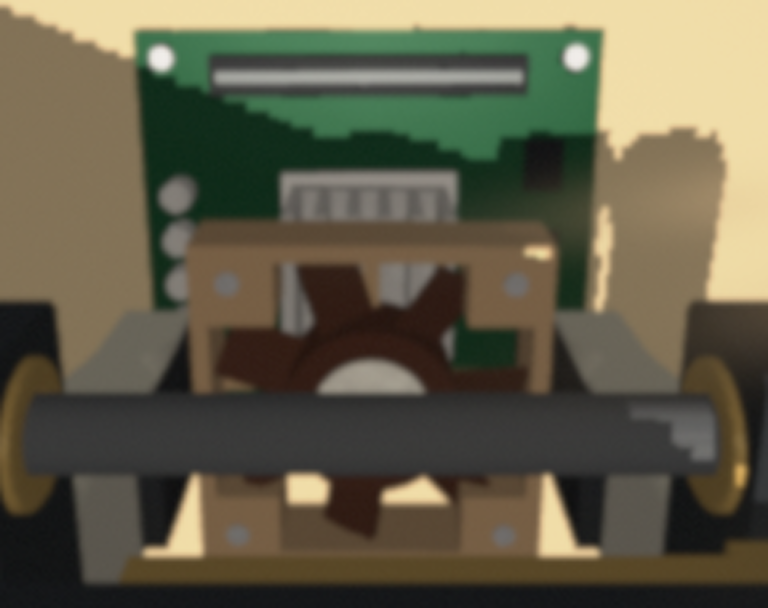

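View pics/d19.png

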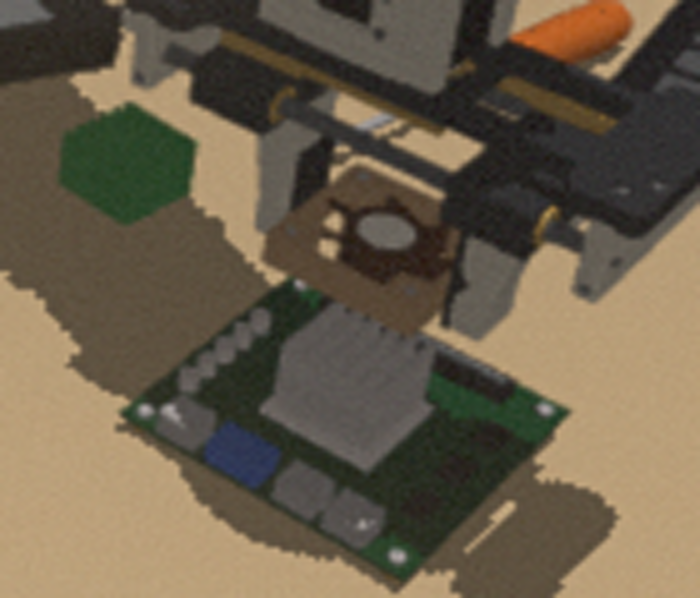

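```bash
python3 -m inch '0 -0.0006 0.01 0 0 0 0.5; 0 0 0.01 0 0 0 0.5; 0 0 0.01 0 0 0 0.5; 0 0 0.006 0 0 0 0.5; 0 0 0 0 0 0 0.5; 0 0 0 0 0 0 0.5; 0 0 0 0 0 0 0.5; 0 0 0 0 0 0 0.5; 0 0 0 0 0 0 0.5'
python3 - <<'E'
from q import *
snap('wrist','w20');snap('side','s20');s=r.get_state();print(s['tcp_pos'],s['eef_rot'])
b=load('w20')[0]
cv2.imwrite('pics/c20.png',cv2.resize(b[120:310,140:380],None,fx=3.2,fy=3.2,interpolation=cv2.INTER_CUBIC))
b=load('s20')[0]
cv2.imwrite('pics/d20.png',cv2.resize(b[230:360,300:440],None,fx=5,fy=4.6,interpolation=cv2.INTER_CUBIC))
E
```

```text
time_s: 27.95
tcp_pos: [0.5106, -0.3754, 0.0418]
eef_rot: [180.0, -0.0, 2.7]
contact_force: [0.1, 1.2, -0.3]
gripper_width: 0.0601
[ 0.5105 -0.3754  0.0417] [179.9837  -0.0372   2.7016]
```

View pics/c20.png

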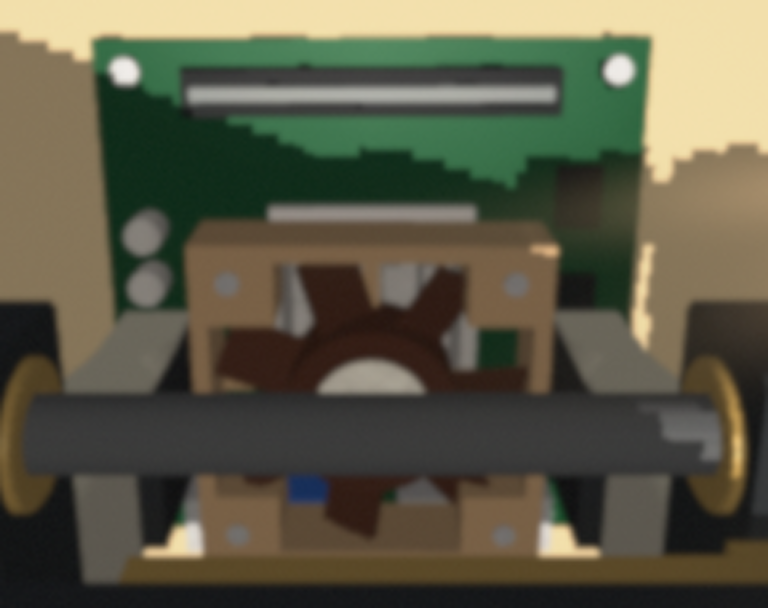

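View pics/d20.png

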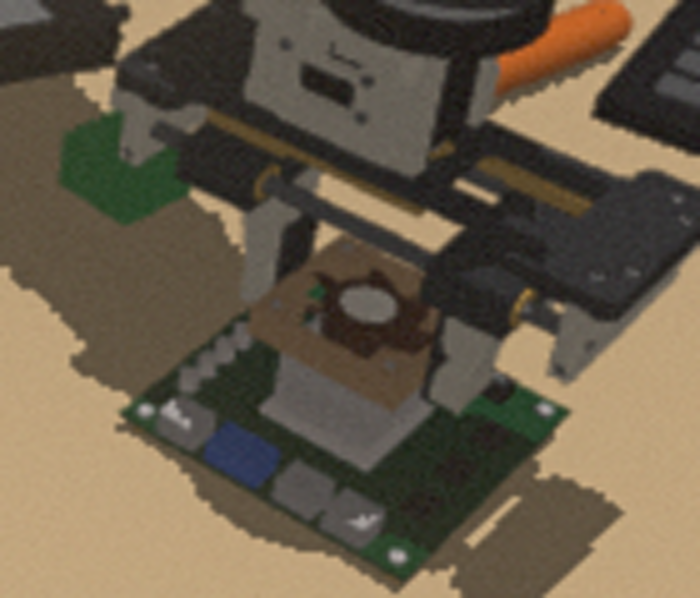

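```bash
python3 -m inch '-0.0008 0 0.002 0 0 0 0.5; 0 0 0.0015 0 0 0 0.5; 0 0 0.001 0 0 0 0.5; 0 0 0 0 0 0 0.5; 0 0 0 0 0 0 0.5; 0 0 0 0 0 0 0.5; 0 0 0 0 0 0 0.5'
python3 -m inch '0 0 0.0005 0 0 0 0.5; 0 0 0 0 0 0 0.5; 0 0 0 0 0 0 0.5; 0 0 0 0 0 0 0.5'
```

```text
time_s: 28.63
tcp_pos: [0.5095, -0.3753, 0.0368]
eef_rot: [-180.0, 0.0, 2.7]
contact_force: [-1.2, 0.8, -0.5]
gripper_width: 0.0601
time_s: 28.97
tcp_pos: [0.5096, -0.3754, 0.0365]
eef_rot: [180.0, -0.0, 2.7]
contact_force: [-0.1, 1.0, 2.0]
gripper_width: 0.0596
```

```bash
python3 -m inch '0 0 0.0002 0 0 0 0.5; 0 0 0 0 0 0 0.5; 0 0 0 0 0 0 0.72; 0 0 0 0 0 0 0.8; 0 0 0 0 0 0 0.9; 0 0 0 0 0 0 0.9; 0 0 -0.005 0 0 0 0.9; 0 0 -0.02 0 0 0 1; 0 0 -0.04 0 0 0 1;0 0 -0.04 0 0 0 1;0 0 -0.04 0 0 0 1;-0.0323 0 -0.02 0 0 0 1; -0.0323 0 -0.02 0 0 0 1; -0.0322 0 0 0 0 0 1; 0 0 0 0 0 0 1; 0 0 0 0 0 0 1; 0 0 0 0 0 0 1; 0 0 0 0 0 0 1'
python3 - <<'E'
from q import *
snap('wrist','w21');s=r.get_state();print(s['tcp_pos'],s['eef_rot'])
b=load('w21')[0]
c=b[20:170,190:330];cv2.imwrite('pics/c21.png',cv2.resize(c,None,fx=5,fy=5,interpolation=cv2.INTER_CUBIC)[:600])
im,P=load('w21')
c=np.array([.5092,-.3765]);
t=np.radians(2.7);X=np.array([np.cos(t),np.sin(t)]);Y=np.array([-X[1],X[0]])
for nm,h,z in [('fantop',.03,.059),('board',.06,.008)]:
    print(nm,[((proj(P,[*(c+a*h*X+b*h*Y),z])-[190,20]+.5)*5-.5).round(1).tolist() for a,b in [(1,1),(1,-1),(-1,-1),(-1,1)]])
E
```

```text
time_s: 30.47
tcp_pos: [0.4133, -0.3799, 0.2209]
eef_rot: [-180.0, 0.0, 2.7]
contact_force: [0.2, -0.8, -0.6]
gripper_width: 0.0877
[ 0.4134 -0.3798  0.2207] [-179.9835    0.0391    2.7233]
fantop [[191.4, 189.6], [474.7, 190.0], [466.9, 482.4], [198.4, 482.1]]
board [[84.2, 93.1], [581.0, 93.8], [558.6, 595.7], [105.3, 595.2]]
```

View pics/c21.png

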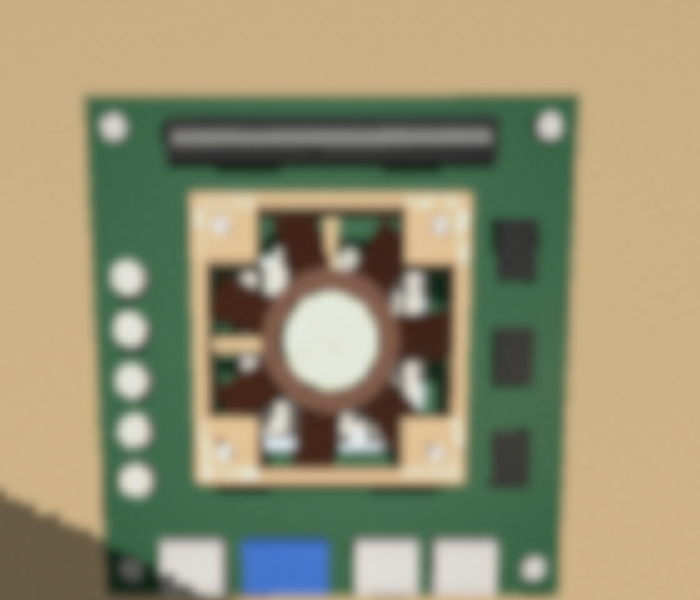

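```bash
python3 -m inch '0.0123 -0.0332 0 0 0 0 1; 0.0123 -0.0332 0 0 0 0 1; 0.0123 -0.0332 0 0 0 0 1; 0.0123 -0.0332 0 0 0 0 1; 0.0123 -0.0332 0 0 0 0 1; 0.0123 -0.0332 0 0 0 0 1; 0.0123 -0.0332 0 0 0 0 1; 0.0123 -0.0332 0 0 0 0 1; 0.0123 -0.0332 0 0 0 0 1; 0 0 0 0 0 0.1187 1; 0 0 0 0 0 0.1187 1; 0 0 0 0 0 0.1187 1; 0 0 0 0 0 0.1187 1; 0 0 0 0 0 0 1; 0 0 0 0 0 0 1; 0 0 0 0 0 0 1; 0 0 0 0 0 0 1'
python3 - <<'E'
from q import *
snap('wrist','w22');s=r.get_state();print(s['tcp_pos'],s['eef_rot'])
b=load('w22')[0]
c=b[20:170,190:330];cv2.imwrite('pics/c22.png',cv2.resize(c,None,fx=5,fy=5,interpolation=cv2.INTER_CUBIC)[:600])
E
```

```text
time_s: 31.93
tcp_pos: [0.5094, -0.0761, 0.2209]
eef_rot: [180.0, 0.0, -24.3]
contact_force: [-0.2, -0.3, -0.6]
gripper_width: 0.0875
[ 0.5094 -0.0762  0.221 ] [179.9909   0.0113 -24.3855]
```

View pics/c22.png

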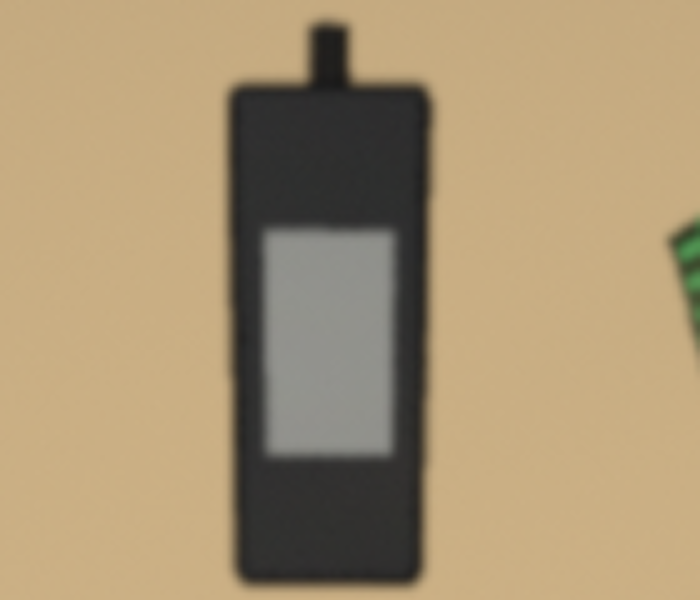

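Run:
```python
from q import *
quad('ad','w22',[(228,84),(432,84),(423,584),(236,584)],.03,5,(190,20))
im,P=load('w22')
c=np.array([.598,-.1165])
t=np.radians(-24.4);X=np.array([np.cos(t),np.sin(t)]);Y=np.array([-X[1],X[0]])
for z in (.03,0): print([((proj(P,[*(c+a*.0575*X+b*.024*Y),z])-[190,20]+.5)*5-.5).round(1).tolist() for a,b in [(1,1),(1,-1),(-1,-1),(-1,1)]])
```

```text
ad c [ 0.5977 -0.1166] len [ 46.2635 111.9764  46.4514 111.9609] ang [-114.2814  155.6836   65.699   -24.4125]
[[223.3, 75.4], [435.3, 75.9], [425.1, 589.5], [232.0, 589.2]]
[[232.3, 107.5], [426.3, 107.9], [417.6, 579.1], [239.6, 578.8]]
```

```bash
python3 -m inch '0.0324 -0.0003 0 0 0 0 1; 0.0324 -0.0003 0 0 0 0 1; 0.0323 -0.0002 0 0 0 0 1; 0 0 0.035 0 0 0 1; 0 0 0.035 0 0 0 1; 0 0 0.035 0 0 0 1; 0 0 0.035 0 0 0 1; 0 0 0.03 0 0 0 1; 0 0 0.015 0 0 0 1; 0 0 0.012 0 0 0 1; 0 0 0.01 0 0 0 1; 0 0 0 0 0 0 1; 0 0 0 0 0 0 1; 0 0 0 0 0 0 1; 0 0 0 0 0 0 1'
python3 - <<'E'
from q import *
snap('wrist','w23');s=r.get_state();print(s['tcp_pos'],s['eef_rot'])
b=load('w23')[0]
cv2.imwrite('pics/c23.png',cv2.resize(b[120:310,140:380],None,fx=3.2,fy=3.2,interpolation=cv2.INTER_CUBIC))
E
```

```text
time_s: 33.23
tcp_pos: [0.5989, -0.1157, 0.0154]
eef_rot: [-179.9, -0.1, -24.5]
contact_force: [0.2, 0.1, 0.2]
gripper_width: 0.0878
[ 0.5987 -0.1157  0.0153] [-179.9447   -0.1009  -24.4915]
```

View pics/c23.png

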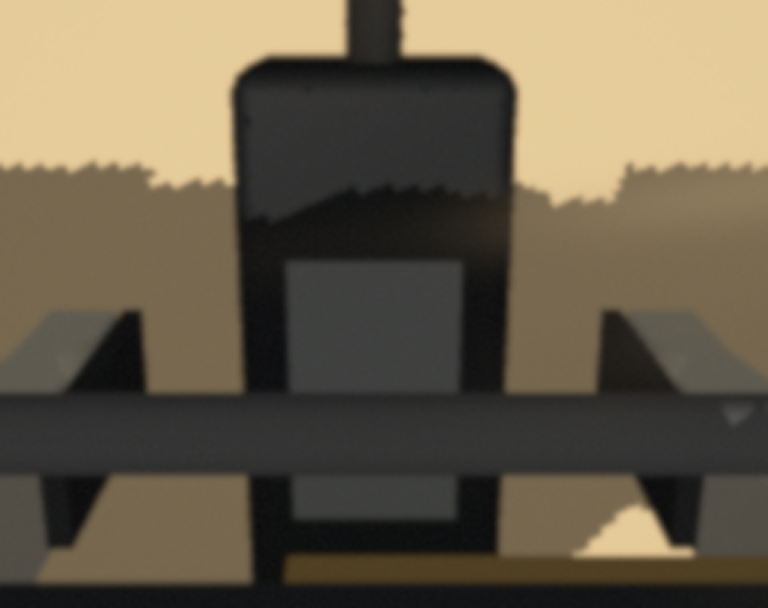

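```bash
python3 -m inch '0 0 0.003 0 0 0 1; 0 0 0.0015 0 0 0 0.35; 0 0 0 0 0 0 0.35; 0 0 0 0 0 0 0.35; 0 0 0 0 0 0 0.35; 0 0 0 0 0 0 0.35; 0 0 0 0 0 0 0.35; 0 0 0 0 0 0 0.35; 0 0 0 0 0 0 0.35; 0 0 0 0 0 0 0.35; 0 0 0 0 0 0 0.35; 0 0 0 0 0 0 0.35; 0 0 0 0 0 0 0.35; 0 0 0 0 0 0 0.35' 40
python3 -m inch '0 0 -0.005 0 0 0 0.35; 0 0 -0.015 0 0 0 0.35; 0 0 -0.03 0 0 0 0.35; 0 0 -0.03 0 0 0 0.35; 0 0 -0.03 0 0 0 0.35; 0 0 -0.03 0 0 0 0.35; 0 0 -0.03 0 0 0 0.35; 0 0 -0.03 0 0 0 0.35; 0 0 0 0 0 0 0.35; 0 0 0 0 0 0 0.35'
python3 - <<'E'
from q import *
snap('wrist','w24');s=r.get_state();print(s['tcp_pos'],s['eef_rot'])
E
```

```text
time_s: 34.45
tcp_pos: [0.598, -0.1158, 0.0097]
eef_rot: [180.0, -0.0, -24.5]
contact_force: [0.3, -0.6, -0.2]
gripper_width: 0.0474
time_s: 35.28
tcp_pos: [0.5985, -0.1155, 0.2115]
eef_rot: [-179.9, -0.2, -24.5]
contact_force: [-0.3, 0.2, -4.3]
gripper_width: 0.0474
[ 0.5974 -0.1155  0.2095] [-179.9543    0.0206  -24.5236]
```

View pics/w24.png

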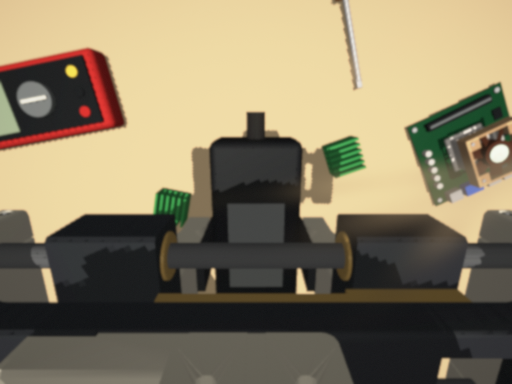

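```bash
python3 -m inch '0 0 0 0 0 -0.0707 0.35; 0 0 0 0 0 -0.0707 0.35; -0.0274 -0.0230 -0.003 0 0 0 0.35; -0.0274 -0.0230 -0.003 0 0 0 0.35; -0.0274 -0.0230 -0.003 0 0 0 0.35; -0.0274 -0.0230 -0.003 0 0 0 0.35; -0.0274 -0.0230 -0.003 0 0 0 0.35; -0.0274 -0.0230 -0.003 0 0 0 0.35; -0.0274 -0.0230 -0.003 0 0 0 0.35; -0.0274 -0.0230 -0.003 0 0 0 0.35; -0.0274 -0.0230 -0.003 0 0 0 0.35; -0.0274 -0.0230 -0.003 0 0 0 0.35; 0 0 0 0 0 0 0.35; 0 0 0 0 0 0 0.35; 0 0 0 0 0 0 0.35; 0 0 0 0 0 0 0.35; 0 0 0 0 0 0 0.35'
python3 - <<'E'
from q import *
snap('wrist','w25');s=r.get_state();print(s['tcp_pos'],s['eef_rot'])
b=load('w25')[0]
cv2.imwrite('pics/c25.png',cv2.resize(b[:190,140:380],None,fx=3.2,fy=3.2,interpolation=cv2.INTER_CUBIC))
E
```

```text
time_s: 36.75
tcp_pos: [0.4002, 0.1812, 0.2389]
eef_rot: [179.9, 0.0, -16.5]
contact_force: [0.5, 0.3, -3.7]
gripper_width: 0.0476
[0.4004 0.1812 0.239 ] [179.9312   0.0339 -16.5197]
```

View pics/c25.png

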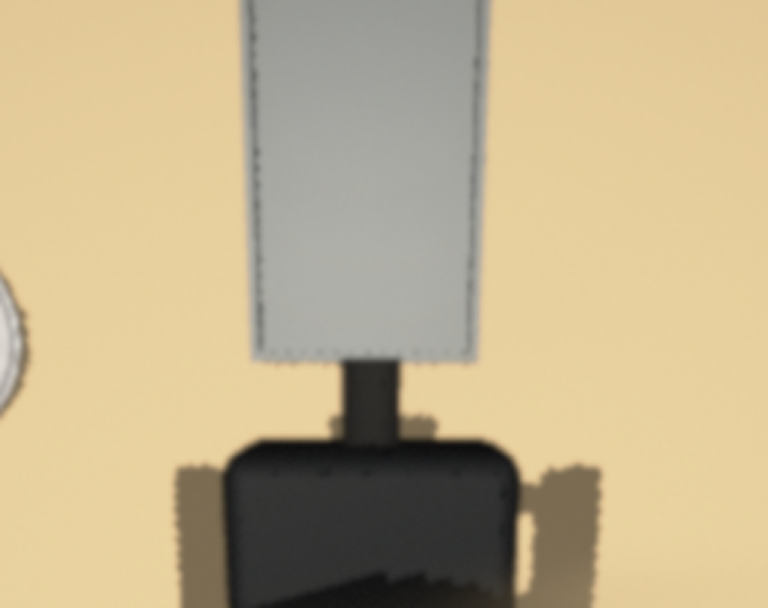

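Run:
```python
from q import *
im,P=load('w25');s=r.get_state();T=np.array(s['tcp_pos'][:2])
t=np.radians(-16.5);X=np.array([np.cos(t),np.sin(t)]);Yt=np.array([np.sin(t),-np.cos(t)])
p=ray(P,(365.5/3.2-.5+140,361/3.2-.5),.012)[:2];d=p-T;print('near',d@X,d@Yt)
for c in [(.5437,.1368),(.5441,.1395),(.5437,.1417)]:
    d=np.array(c)-T;print(d@X,d@Yt)
for n,q in [('w1',[(391,31),(457,53),(408,165),(346,148)])]:pass
```

```text
near 0.0695601455727598 -0.0015761677101376991
0.15005178616680756 0.0018606322143496807
0.1496684726300543 -0.0008417872076760315
0.14866011097775833 -0.0028375844865044532
```

```bash
python3 -m inch '0.0374 -0.0007 0 0 0 0 0.35; 0.0374 -0.0007 0 0 0 0 0.35; 0.0374 -0.0007 0 0 0 0 0.35; 0.0374 -0.0007 0 0 0 0 0.35; 0 0 0.035 0 0 0 0.35; 0 0 0.035 0 0 0 0.35; 0 0 0.035 0 0 0 0.35; 0 0 0.035 0 0 0 0.35; 0 0 0.03 0 0 0 0.35; 0 0 0.02 0 0 0 0.35; 0 0 0 0 0 0 0.35; 0 0 0 0 0 0 0.35; 0 0 0 0 0 0 0.35; 0 0 0 0 0 0 0.35; 0 0 0 0 0 0 0.35'
python3 - <<'E'
from q import *
snap('wrist','w26');snap('side','s26');s=r.get_state();print(s['tcp_pos'],s['eef_rot'])
b=load('w26')[0]
cv2.imwrite('pics/c26.png',cv2.resize(b[100:310,130:390],None,fx=2.9,fy=2.8,interpolation=cv2.INTER_CUBIC))
b=load('s26')[0]
cv2.imwrite('pics/d26.png',cv2.resize(b[140:240,160:270],None,fx=5.5,fy=5.5,interpolation=cv2.INTER_CUBIC))
E
```

```text
time_s: 38.05
tcp_pos: [0.5455, 0.1432, 0.0514]
eef_rot: [-179.9, -0.1, -16.4]
contact_force: [-0.2, 0.3, -2.6]
gripper_width: 0.0475
[0.545  0.1431 0.0509] [-179.8996   -0.087   -16.3981]
```

View pics/c26.png

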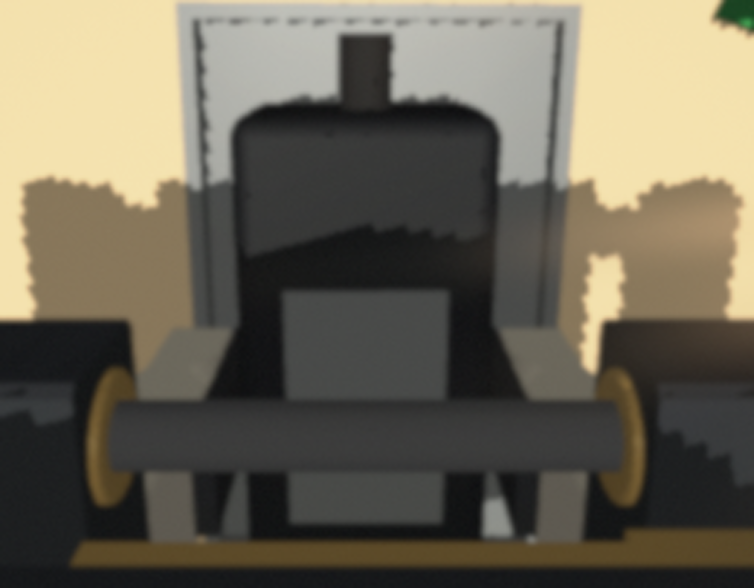

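View pics/d26.png

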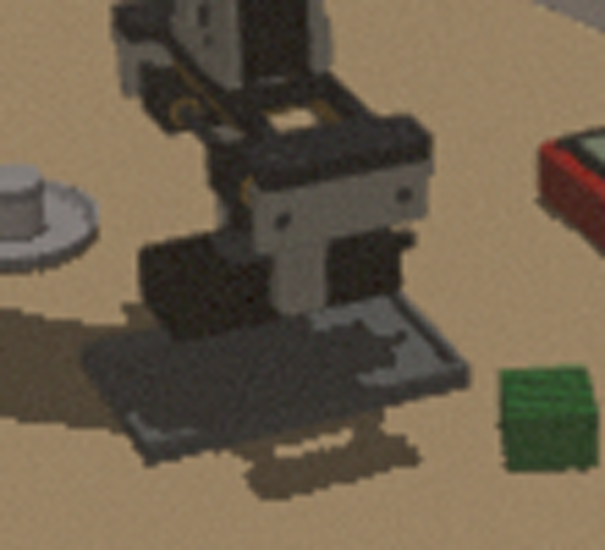

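```bash
python3 -m inch '0 0.0031 0.01 0 0 0 0.35; 0 0 0.01 0 0 0 0.35; 0 0 0.005 0 0 0 0.35; 0 0 0 0 0 0 0.35; 0 0 0 0 0 0 0.35; 0 0 0 0 0 0 0.35; 0 0 0 0 0 0 0.35; 0 0 0 0 0 0 0.35; 0 0 0 0 0 0 0.35; 0 0 0 0 0 0 0.35'
python3 - <<'E'
from q import *
im,P=load('w26');T=np.array([.545,.1431])
t=np.radians(-16.4);X=np.array([np.cos(t),np.sin(t)]);Yt=np.array([np.sin(t),-np.cos(t)])
p=ray(P,(379.5/2.9-.5+130,4.5/2.8-.5+100),.012)[:2];print('far',(p-T)@X-.08,(p-T)@Yt)
p=ray(P,(365.5/2.9-.5+130,104.5/2.8-.5+100),.0507+.0203)[:2];print('adfront',(p-T)@X-.0575,(p-T)@Yt)
snap('wrist','w27');snap('side','s27');s=r.get_state();print(s['tcp_pos'],s['eef_rot'])
b=load('w27')[0]
cv2.imwrite('pics/c27.png',cv2.resize(b[80:290,130:390],None,fx=2.9,fy=2.8,interpolation=cv2.INTER_CUBIC))
E
```

```text
time_s: 38.98
tcp_pos: [0.5437, 0.1398, 0.0249]
eef_rot: [-180.0, -0.0, -16.4]
contact_force: [-0.2, 0.4, -3.3]
gripper_width: 0.0475
far -0.0012375220815553922 0.0033465805513034764
adfront 0.0025148804667941976 0.00019461037150728192
[0.5436 0.1398 0.0248] [-179.9898   -0.0106  -16.4018]
```

View pics/c27.png

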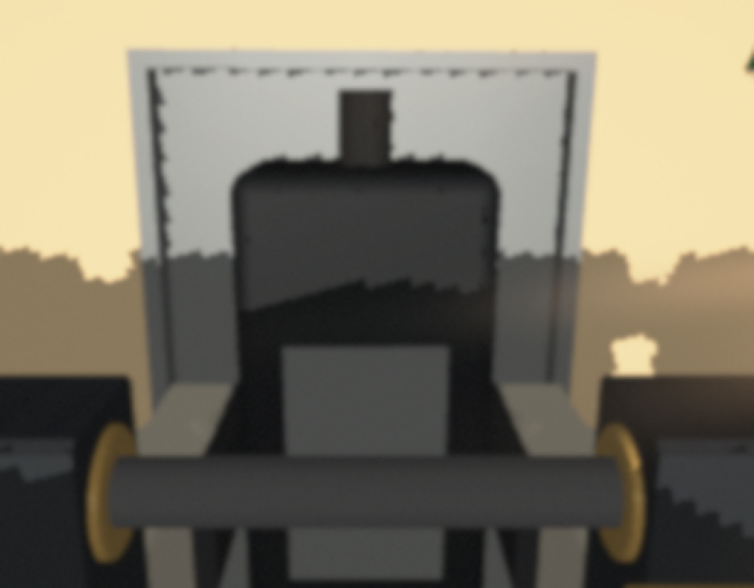

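Run:
```python
from q import *
im,P=load('w27');T=np.array([.5436,.1398])
t=np.radians(-16.4);X=np.array([np.cos(t),np.sin(t)]);Yt=np.array([np.sin(t),-np.cos(t)])
def f(u,v,z,h):
    p=ray(P,((u+.5)/2.9-.5+130,(v+.5)/2.8-.5+80),z)[:2]-T; return (p@X-h)*1e3,p@Yt*1e3
print('far outer',f(362,51,.012,.08),'far inner',f(362,72,.012,.076))
print('ad front bottom',f(365,159,.0248-.0097,.0575),'ad top edge',f(365,188,.0248+.0203,.0575), 'sleeve tip',f(365,91,.0248+.005,.0715))
```

```text
far outer (np.float64(-0.7876683896412828), np.float64(-0.27663192571991313)) far inner (np.float64(-0.9945668259469659), np.float64(-0.2781010087726459))
ad front bottom (np.float64(-0.2875056120364844), np.float64(0.34243190597590367)) ad top edge (np.float64(-2.6684287519887633), np.float64(0.3421710279880299)) sleeve tip (np.float64(-0.2622225421818891), np.float64(0.332462941082508))
```

```bash
python3 -m inch '-0.0005 -0.0006 0.004 0 0 0 0.35; 0 0 0.003 0 0 0 0.35; 0 0 0.002 0 0 0 0.35; 0 0 0.001 0 0 0 0.35; 0 0 0 0 0 0 0.35; 0 0 0 0 0 0 0.35; 0 0 0 0 0 0 0.35'
python3 -m inch '0 0 0.0005 0 0 0 0.35; 0 0 0 0 0 0 0.35; 0 0 0 0 0 0 0.35; 0 0 0 0 0 0 0.35'
```

```text
time_s: 39.67
tcp_pos: [0.5433, 0.1405, 0.0147]
eef_rot: [180.0, -0.0, -16.4]
contact_force: [-0.3, 0.5, -3.5]
gripper_width: 0.0479
time_s: 40.0
tcp_pos: [0.5433, 0.1405, 0.0142]
eef_rot: [-180.0, -0.0, -16.4]
contact_force: [0.1, -1.7, -3.6]
gripper_width: 0.0475
```

```bash
python3 -m inch '0 0 0.0004 0 0 0 0.35; 0 0 0 0 0 0 0.35; 0 0 0 0 0 0 0.35; 0 0 0 0 0 0 0.35'
python3 -m inch '0 0 0.0003 0 0 0 0.35; 0 0 0 0 0 0 0.35; 0 0 0 0 0 0 0.35; 0 0 0 0 0 0 0.35'
```

```text
time_s: 40.33
tcp_pos: [0.5432, 0.1405, 0.0137]
eef_rot: [180.0, 0.0, -16.4]
contact_force: [-0.3, 0.5, -2.7]
gripper_width: 0.0479
time_s: 40.67
tcp_pos: [0.5433, 0.1405, 0.0136]
eef_rot: [-180.0, -0.0, -16.4]
contact_force: [-1.2, 0.2, 1.4]
gripper_width: 0.0476
```

```bash
python3 -m inch '0 0 0.0002 0 0 0 0.35; 0 0 0 0 0 0 0.58; 0 0 0 0 0 0 0.62; 0 0 0 0 0 0 0.62; 0 0 0 0 0 0 0.62; 0 0 -0.004 0 0 0 0.65; 0 0 -0.02 0 0 0 0.8; 0 0 -0.03 0 0 0 1; 0 0 -0.04 0 0 0 1; 0 0 -0.04 0 0 0 1; -0.03 0 -0.025 0 0 0 1; -0.03 0 -0.025 0 0 0 1; -0.03 0 -0.025 0 0 0 1; 0 0 0 0 0 0 1; 0 0 0 0 0 0 1; 0 0 0 0 0 0 1; 0 0 0 0 0 0 1'
python3 - <<'E'
from q import *
snap('wrist','w28');snap('side','s28');snap('top','t28');s=r.get_state();print(s['tcp_pos'],s['eef_rot'])
b=load('w28')[0]
cv2.imwrite('pics/c28.png',cv2.resize(b[10:180,170:340],None,fx=3.5,fy=3.5,interpolation=cv2.INTER_CUBIC))
b=load('s28')[0]
cv2.imwrite('pics/s28b.png',cv2.resize(b[150:384,80:460],None,fx=2.1,fy=2.1,interpolation=cv2.INTER_CUBIC))
E
```

```text
time_s: 42.08
tcp_pos: [0.4569, 0.1655, 0.2215]
eef_rot: [179.9, 0.0, -16.4]
contact_force: [0.9, -0.3, -0.4]
gripper_width: 0.0876
[0.457  0.1654 0.2211] [179.8836   0.0708 -16.4568]
```

View pics/c28.png

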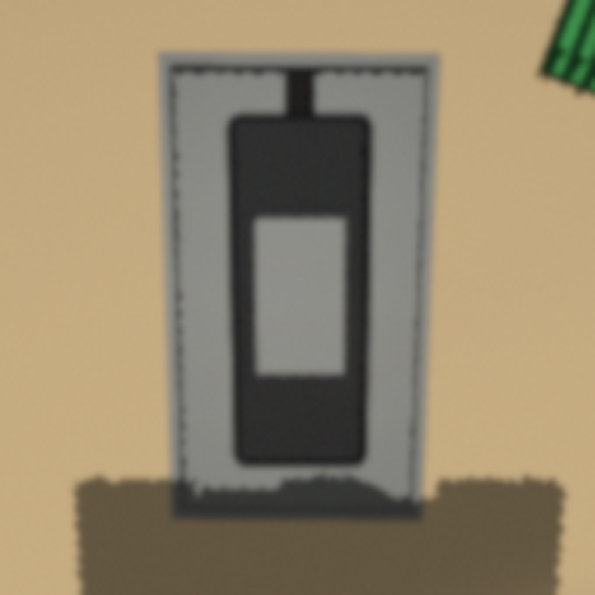

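View pics/s28b.png

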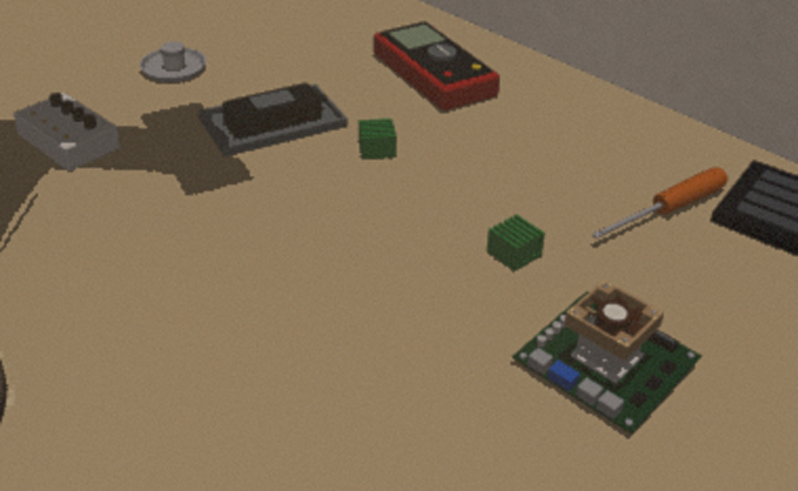

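View pics/t28.png

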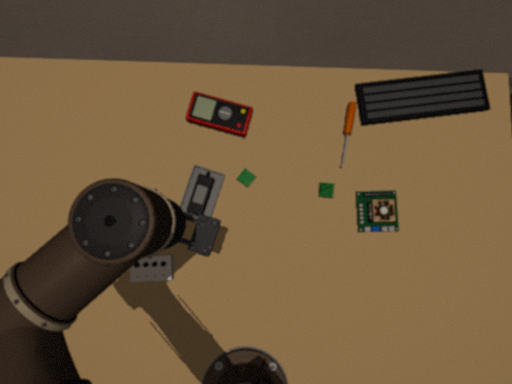

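Run:
```python
from q import *
quad('tray','w28',[(158,54),(440,54),(423,518),(173,518)],.012,3.5,(170,10))
quad('ad','w28',[(229,115),(371,114),(366,465),(234,466)],.034,3.5,(170,10))
im,P=load('t28')
for n in ['w7']:
    b,P=load(n);g=cv2.cvtColor(b,cv2.COLOR_BGR2GRAY);cv2.imwrite('pics/c7.png',cv2.resize(b[85:170,215:300],None,fx=7,fy=7,interpolation=cv2.INTER_CUBIC))
s=r.get_state();print(s['contact_force'])
```

```text
tray c [0.5435 0.1401] len [ 95.2704 158.0483  95.3791 157.9651] ang [-106.344   163.4719   73.6058  -16.5677]
ad c [0.543  0.1397] len [ 45.7765 112.3924  46.6548 112.4212] ang [-105.9843  163.83     74.0433  -16.6176]
[ 0.864   0.8396 -0.0511]
```

View pics/c7.png

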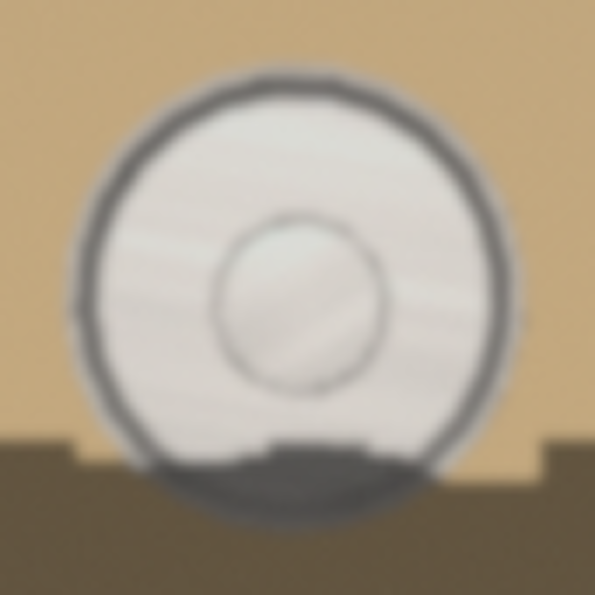

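Run:
```python
from q import *
b,P=load('w7')
f=lambda u,v,z:ray(P,((u+.5)/7-.5+215,(v+.5)/7-.5+85),z)
print(f(296,297,.010),f(299.5,304,.034),f(296,65,.01)-f(296,528,.01))
```

```text
[0.5327 0.3411 0.01  ] [0.5327 0.3405 0.034 ] [0.0874 0.0003 0.    ]
```

All the parts sit within about 1 mm of centre and the gripper is clear, so I'm handing the job in.

```bash
python3 -c "
from plant import r
print(r.close_job(), r.get_state()['time_s'])"
```

```text
the job is handed in; nothing more can be done
the job is handed in; nothing more can be done
```

The pile is taken apart in the order you asked. I handed the job in at about 42 s of the 122 s allowed. Each part was lowered until a light contact showed, at most about 5 N, and only then released.

What the last pictures showed:
- **Pot:** it stands in the steel dish, about 0.6 mm off centre.
- **Heat sink:** it is upright on the processor, within about 0.5 mm of the board centre and square to it.
- **Fan:** it lies flat on the heat sink, centred to about 0.5 mm and square to the board.
- **Adapter:** it lies along the tray, about 0.6 mm off centre, with its angle within 0.4°.
- **Bystanders:** the multimeter, knob box, screwdriver and green look-alikes show no visible movement. I checked these by eye only; I didn't measure them.

Two measurements disagreed along the way:
- **Sideways readings:** the wrist camera and the reported tool position differed by 1–3 mm before the heat sink and adapter placements. I corrected the sideways position from close-up pictures before setting down the heat sink, fan and adapter.
- **Adapter length:** the pictures gave about 112 mm against the stated 115 mm, probably because of its rounded edges.

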